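# Fit the tube bar to the bench rotator and load a sample tube

## Task

Set up the tube rotator: pick up the tube bar lying on the bench and lower its shaft gently, without dropping it, into the two open slots of the rotator, the flat tang in the slotted dog of the drive head and the round end in the fork, until both ends are fully home and the bar is level with its bores upright. Then take the long capped tube out of the rack and push it, cap up, into the bar's middle bore until the cap's shoulder sits flush on the bar. Leave the short tube, the jar and the slide box where they are.

Things in the scene. Friction and masses are not known exactly. Their poses are not given: they have to be found in the camera images.
- rotator: Tube rotator, white bench machine, immovable. Origin at the bench below the middle of its shaft line, y along that line, z up. Foot plate 150 (x) mm, y -135 to 210, top at z = 26 mm. Drive head: 124 mm wide in x, y 112 to 208, top at z = 163 mm. End support y -109 to -97 mm. Free space above the foot plate between y = -97 and +97 mm.
- drive_seat (a point): Where bar_tang lies when home: in the slotted steel dog on the drive head (the machine's +y end), 103 mm from the middle, 115 mm above the bench. Slot open upward, 10 mm wide in x, flat floor 8 mm below this point, parallel cheeks to 12 mm above it, then a flared mouth whose top is 22 mm above it. Dog spans y = 97 to 110 mm and does not turn. Axes as the rotator's.
- fork_seat (a point): Where bar_journal lies when home: in the open steel fork of the end support (the machine's -y end), 103 mm from the middle, 115 mm above the bench. Slot open upward, 14 mm wide in x, flat floor 6 mm below this point, parallel cheeks to 12 mm above it, then a flared mouth whose top is 22 mm above it. Fork spans y = -109 to -97 mm. Axes as the rotator's.
- rotator_mid (a point): Point half-way between drive_seat and fork_seat, on the shaft line, 115 mm above the bench: where bar_center lies when the bar is home. Axes as the rotator's.
- bar_center (a point): Centre of the tube bar (about 0.3 kg, balanced here): black plastic block 36 (x) by 150 (y) by 30 (z) mm with three upright bores (y = -48, 0, 48) and a steel shaft out of both ends. Lies flat on the bench at first, this point 15 mm up. Own y runs along the shaft to the tang, z up. Grasp across its 36 mm width. Shaft collars (22 mm dia.) end at y = +-93 mm, leaving 4 mm of play each way.
- bar_tang (a point): On the shaft line at the bar's +y end, 103 mm from bar_center: middle of the flat drive tang, 8 mm thick in x, 16 mm high in z, 14 mm long (y = 93 to 107 mm).
- bar_journal (a point): On the shaft line at the bar's -y end, 103 mm from bar_center: on the round journal, 12 mm in diameter, which ends at y = -116 mm.
- bar_bore (a point): Centre of the mouth of the bar's middle bore, on its top face, 15 mm above bar_center; axes as the bar's. Bore 20.5 mm in diameter, straight through. Two small spring clips half-way down grip the tube: it needs a steady push of about 4 to 10 N to go in and then stays.
- tube_center (a point): Half-way up the long capped tube (97 mm, 30 g), upright in the rack: clear round body 18 mm dia., 75 mm long, the lowest 16 mm tapering to 6 mm, under a white ribbed cap 24 mm dia., 22 mm tall. Own z points to the cap; cap top 48.5 mm above, shoulder (cap's underside) 26.5 above, tip 48.5 below. Hold it by the cap, fingertips above the shoulder: the shoulder comes down on the wider bar.
- tube_shoulder (a point): On the tube's axis at the height of the cap's underside; comes to bar_bore when the tube is fully home.
- rack: White plastic tube rack fixed to the bench, 70 (x) by 140 (y) by 55 mm tall, origin at its underside's centre. Two 20.5 mm holes at y = -35 and +35 mm in its top plate hold the long tube and the short tube, in either order, standing on its floor 6 mm above the bench.
- short_tube_center (a point): Half-way up the short capped tube in the rack's other hole (66 mm over all, same cap diameter). Leave it alone.
- reagent: Amber jar with white cap, 52 mm in diameter, about 85 mm tall, standing on the bench; origin at its underside. Leave it alone.
- slidebox: Small white and grey slide box, 82 by 32 by 30 mm, on the bench; origin at its underside. Leave it alone.
Mind the look-alikes: they are no part of the job. Leave any orange or red look-alike of the part that bears tube_center alone.

How it is judged (in metres and radians):
On the way, in this order (a step that is already met when the one before it is completed fails the run):
1. the bar is home in both slots, level, the tang in the drive head (x of bar_tang in the frame of drive_seat between -0.003 and 0.003 m and y of bar_tang in the frame of drive_seat between -0.008 and 0.008 m and z of bar_tang in the frame of drive_seat between -0.0025 and 0.0025 m and x of bar_journal in the frame of fork_seat between -0.003 and 0.003 m and y of bar_journal in the frame of fork_seat between -0.008 and 0.008 m and z of bar_journal in the frame of fork_seat between -0.0025 and 0.0025 m and angle between bar_center's own z axis and vertical below 0.2 rad), for 0.3 s.
2. the long tube is pushed fully home in the bar's middle bore (all of step 1 and x of tube_shoulder in the frame of bar_bore between -0.0035 and 0.0035 m and y of tube_shoulder in the frame of bar_bore between -0.0035 and 0.0035 m and z of tube_shoulder in the frame of bar_bore between -0.0025 and 0.0025 m and angle between the z axis of tube_center and the z axis of bar_center, either way round below 0.12 rad), for 0.2 s.
At the end, for the whole second after the job is handed in: Both shaft ends on their slot floors: height within 2.5 mm, crosswise 3 mm, lengthwise 8 mm of drive_seat and fork_seat; bores within 0.2 rad of upright. Long tube in the middle bore within 0.12 rad and 3.5 mm of its axis, cap shoulder within 2.5 mm of the bar's top. Both at rest (all of step 2 and linear speed of each of bar, tube below 0.02 m/s); the robot touches nothing.
It fails at once if the bar is dropped into the slots (falls faster than 0.45 m/s between the forks) (distance between bar_center and rotator_mid below 0.045 m and linear speed of bar above 0.45 m/s).
It fails at once if the short tube is taken or knocked out of its place (distance of short_tube_center from where it was at the start of the episode above 0.02 m).
It fails at once if the jar is pushed or tipped (distance of reagent from where it was at the start of the episode above 0.03 m or angle between reagent's own z axis and vertical above 0.5 rad).
It fails at once if the slide box is pushed away (distance of slidebox from where it was at the start of the episode above 0.03 m).
It also fails if it takes over 61 s, if anything falls off the work surface, if the arm or the gripper's body presses on something with over 40 N, if the wrist force passes 120 N, or if a joint passes its speed limit or range.

## Robot

A 6-joint arm with a two-finger parallel gripper is mounted at the origin on the work surface. World frame = base frame: x ahead of the robot, y to its left, z up, the work surface at z = 0. Lengths are in m, angles in degrees, forces in N, time in s.
With the tool pointing down it reaches from about 0.25 to 0.725 m from the base axis. Payload 9.7 kg.
Tool frame: the origin (TCP) lies midway between the tips of the shut fingers; the grasp point (between the pads) lies 19 mm behind it (bot.pinch_z is the distance from the TCP to the grasp point, in m); z points along the fingers, y is the direction in which the jaws open and shut (so a half turn about z gives the same grasp; the last joint's range is limited). The gripper opens to 85 mm and grips with 20 to 120 N. Pads are 22 mm wide; open, the fingers measure 114 mm over their backs; the gripper's body (76 mm by 85 mm) begins 54 mm behind the grasp point. The pads swing forward as they close: fully open they stand 13 mm farther back than shut.
Start: joints at [63.541, 4.979, 10.078, 95.1, 0, 90], TCP at [0.245, 0.492, 0.231] pointing down, gripper open.
Joint ranges: [-179.16, 179.16], [-48.56, 103.87], [-65.8, 70.77], [-126.05, 130.52], [-82.76, 87.17], [-180, 180]. Speed limits (degrees/s): [127.2, 127.2, 147.25, 180, 180, 180].

## Interface

Orientations are given as [roll, pitch, yaw] about the fixed x, y, z axes, in that order (R = Rz(yaw) Ry(pitch) Rx(roll)).
In Python, from workcell import bot, imaging gives the robot as it stands.
- The arm moves only by the tool servo_tool, never from a script. Its argument "moves" is a list that holds one entry, the list of rows, each a list of 7 numbers: the turn, a rotation vector about the tool's x, y, z in rad, then the shift along the tool's x, y, z in cm, then the finger opening in cm, from 0 to 8.54. A call has 1 to 12 rows; each row shifts and turns the pose as measured when the row begins, along the tool's axes as they then stand; what a row does not reach is not made up. A row lasts 1/12 s, in which the tool goes at most 41.7 mm and 7.16 degrees, less where a joint would pass 70% of its speed; a pose out of reach is approached as far as the arm can. A call is refused whole if a number of a shift passes 4.17 or a number of a turn 0.125, either way. A call with a gripper value outside its range is refused whole. The fingers move at their own pace and stop on an object; "force" is the grip in N (left out, the last holds). Time passes only in rows, so rows that do not move let the fingers close. It gives the time, the measured TCP pose, the force and the opening at its end, in the units of the state.
- bot.get_obs(): the state, without advancing time (a new reading comes with each control period).
- imaging.camera(name): name is "scene" or "top" or "wrist"; returns the picture (480x640x3 uint8, blue, green, red); there is no depth.
- imaging.calibration(name): a dict with "fx", "fy", "cx", "cy" (pixels), "camera_from_world" (4x4, takes a point from world to camera coordinates). Camera axes: x right, y down, z forward; pixel columns grow to the right and rows downward; lengths in m; the calibration is good to about 2 mm. A picture is of the moment at which its call begins: read the wrist's pose just before it. calibration takes no time and is no camera call; for the wrist camera it gives the pose at the moment of the call.
- bot.job_done(): hands the job in, once; it reports no verdict.
The state is a dict: "time": time; "q": joint angles; "qd": joint speeds; "joint_efforts": joint torques, N m; "ee_pos": TCP position; "tcp_rot": TCP orientation; "wrist_force": force on the tool from outside, world axes, zero at the start; "torque": the same for the moment, N m; "opening": finger opening in m.
Only numpy, scipy, OpenCV 4.12 (cv2) and the standard library are available. Lean on these libraries where they do the work, as an engineer would, in place of code of your own. Each camera call takes 0.05 s, during which the arm holds its last target.

## Working session

There is one attempt and no reset: what is moved stays moved. The work goes in short steps, Python scripts to look and compute and a tool call to move; the robot and the scene stay as the last step left them, time stands still between calls to the robot, and variables do not carry over. Pictures are saved under pics/ and viewed, and the job is handed in when it is done.

Besides the shell and the picture viewer there is one more tool, called as name(argument=value, ...), one argument or row to a line, values as JSON. servo_tool: Moves the arm, as the interface text tells. Its arguments: {"type":"object","properties":{"moves":{"type":"array","items":{"type":"array","items":{"type":"array","items":{"type":"number"}}}},"force":{"type":"number"}},"required":["moves"]}

```bash
ls; mkdir -p pics
python3 - <<'E'
from workcell import bot, imaging
import cv2
print(bot.get_obs(), bot.pinch_z)
for n in ("scene","top","wrist"):
    c=imaging.calibration(n); print(n,c)
    cv2.imwrite(f"pics/{n}0.png",imaging.camera(n))
E
```

```text
pics
{'time': 0.0, 'q': array([6.35407646e+01, 5.01248122e+00, 1.00343644e+01, 9.50966329e+01,
       4.21339055e-05, 9.00015447e+01]), 'qd': array([ 0.04093729,  0.01348417,  0.06722194, -0.02296664, -0.02762396,
        0.02136964]), 'joint_efforts': array([ 1.16763390e-04, -5.20389891e+01,  4.64803469e+01,  1.64969423e-02,
        1.24055441e-05,  2.91752406e-05]), 'ee_pos': array([0.24496641, 0.49220374, 0.23056899]), 'tcp_rot': array([-1.79925250e+02, -4.01186054e-05,  1.53539220e+02]), 'wrist_force': array([-0.13553313,  0.08555476, -0.5199188 ]), 'torque': array([-0.01510577,  0.00908638, -0.00851509]), 'opening': 0.08505962955273222} 0.0187
scene {'fx': 518.2055271550971, 'fy': 518.2055271550971, 'cx': 314.400720355197, 'cy': 240.19946759567966, 'camera_from_world': array([[ 0.14573401,  0.98916608,  0.0176653 , -0.04601062],
       [ 0.77716442, -0.10341406, -0.6207423 , -0.39688671],
       [-0.61219039,  0.10419211, -0.78381563,  1.41390504],
       [ 0.        ,  0.        ,  0.        ,  1.        ]])}
top {'fx': 608.2296456330997, 'fy': 608.2296456330997, 'cx': 322.09030642400734, 'cy': 247.091314721048, 'camera_from_world': array([[ 2.72177857e-02, -9.99629280e-01, -7.02904116e-04,
        -2.89784540e-02],
       [-9.73318717e-01, -2.63411252e-02, -2.27940389e-01,
         6.16308902e-01],
       [ 2.27837371e-01,  6.88818239e-03, -9.73674835e-01,
         1.04861253e+00],
       [ 0.00000000e+00,  0.00000000e+00,  0.00000000e+00,
         1.00000000e+00]])}
wrist {'fx': 420.4826914052326, 'fy': 420.4826914052326, 'cx': 318.2356127500067, 'cy': 233.23113674627155, 'camera_from_world': array([[ 0.44487212,  0.89559312, -0.00132784, -0.54935713],
       [ 0.84884845, -0.42117876,  0.31947574, -0.0410847 ],
       [ 0.28556102, -0.14325299, -0.94759352,  0.38143209],
       [ 0.        ,  0.        ,  0.        ,  1.        ]])}
```

View pics/scene0.png

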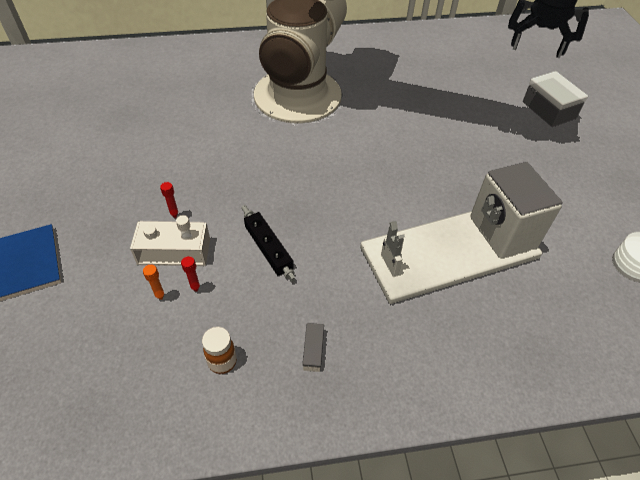

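View pics/top0.png

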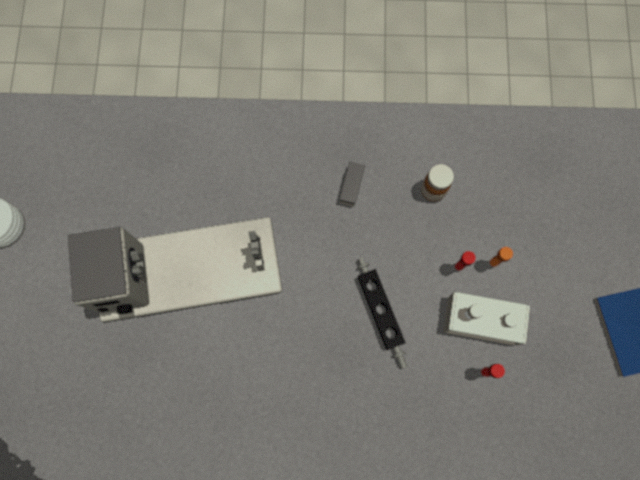

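View pics/wrist0.png

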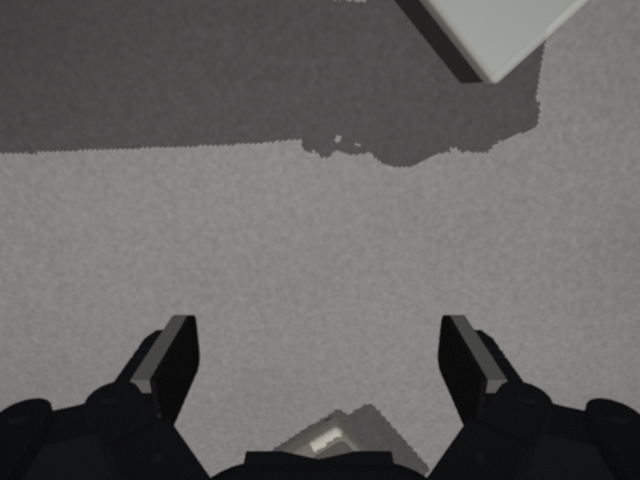

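The scene view shows the rotator (dog near px 493,207, fork near 392,250), the bar (245,213 to 293,277) and the rack with two white caps. I'll enlarge these.

Run:
```python
import cv2
t=cv2.imread("pics/top0.png"); s=cv2.imread("pics/scene0.png")
def crop(im,x,y,w,h,k,n): cv2.imwrite(n,cv2.resize(im[y:y+h,x:x+w],None,fx=k,fy=k,interpolation=cv2.INTER_CUBIC))
crop(t,60,210,230,120,3.4,"pics/t_rot.png")
crop(t,340,240,200,140,4,"pics/t_bar.png")
crop(s,355,160,200,145,4,"pics/s_rot.png")
crop(s,125,175,180,130,4,"pics/s_bar.png")
```

```text
(no output)
```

View pics/t_rot.png

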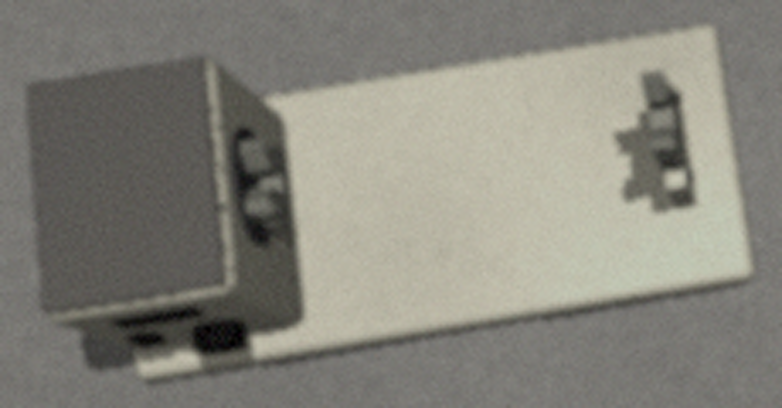

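View pics/t_bar.png

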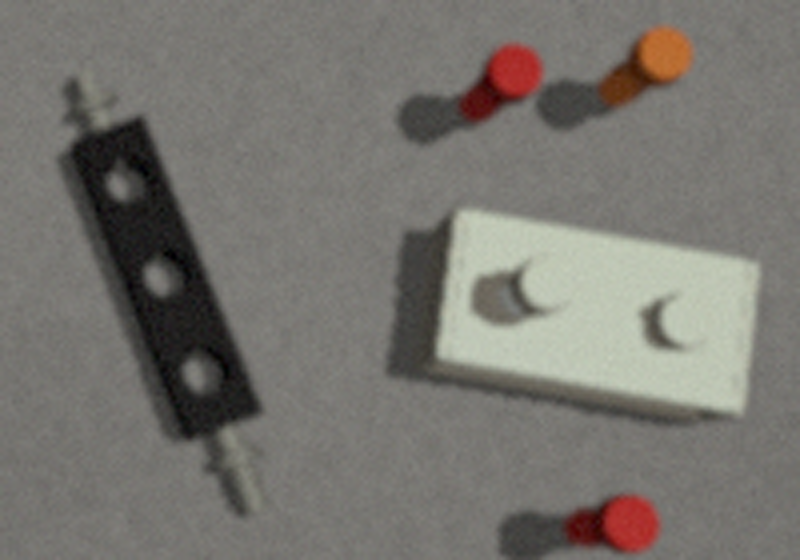

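View pics/s_rot.png

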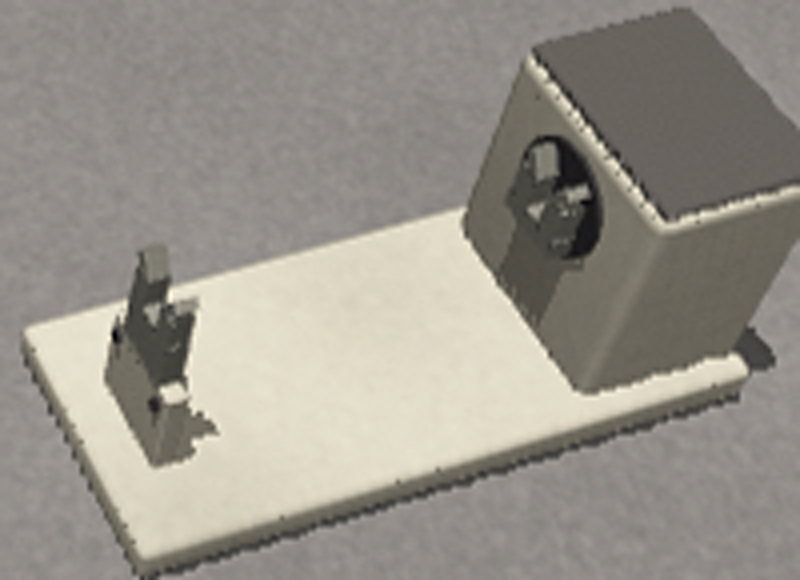

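View pics/s_bar.png

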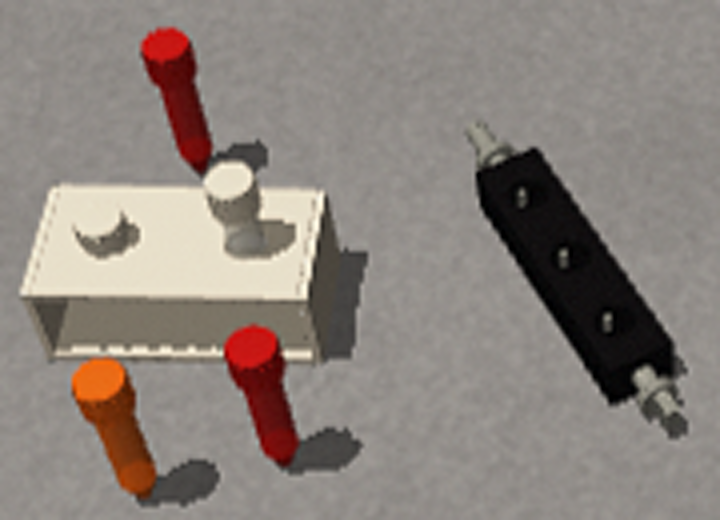

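```bash
cat > h.py <<'E'
import numpy as np, cv2
from scipy.optimize import least_squares
from scipy.spatial.transform import Rotation as R
def proj(c,P):
    P=np.atleast_2d(P); T=np.array(c['camera_from_world']); p=P@T[:3,:3].T+T[:3,3]
    return np.c_[c['fx']*p[:,0]/p[:,2]+c['cx'], c['fy']*p[:,1]/p[:,2]+c['cy']]
def onplane(c,uv,z):
    T=np.array(c['camera_from_world']); Rm=T[:3,:3]; o=-Rm.T@T[:3,3]
    d=Rm.T@np.array([(uv[0]-c['cx'])/c['fx'],(uv[1]-c['cy'])/c['fy'],1])
    return o+d*(z-o[2])/d[2]
def fit(obs,x0):  # obs: list (calib, local pt, uv); pose x,y,yaw(deg) on z=0
    def f(p):
        r=[]
        a=np.radians(p[2]);M=np.array([[np.cos(a),-np.sin(a),0],[np.sin(a),np.cos(a),0],[0,0,1]])
        for c,l,uv in obs:
            r+=list(proj(c,M@np.array(l)+[p[0],p[1],0])[0]-uv)
        return np.array(r)
    s=least_squares(f,x0,loss='soft_l1',x_scale=[.01,.01,1]); return s.x,f(s.x).reshape(-1,2)
E
python3 - <<'E'
from h import *
from workcell import imaging
S=imaging.calibration("scene");T=imaging.calibration("top")
np.set_printoptions(precision=4,suppress=True)
s=lambda x,y:np.array([355+x/4,160+y/4]); t=lambda x,y:np.array([60+x/3.4,210+y/3.4])
top=[(T,(.075,-.135,.026),t(715,27)),(T,(-.075,-.135,.026),t(752,275)),
 (T,(.062,.208,.163),t(25,85)),(T,(.062,.112,.163),t(205,60)),(T,(-.062,.112,.163),t(228,287)),(T,(-.062,.208,.163),t(42,312))]
sc=[(S,(-.075,-.135,.026),s(22,332)),(S,(.075,-.135,.026),s(142,560)),(S,(.075,.21,.026),s(748,372)),
 (S,(-.062,.208,.163),s(690,8)),(S,(-.062,.112,.163),s(533,50)),(S,(.062,.112,.163),s(665,218))]
for o in (top,sc,top+sc):
    p,r=fit(o,[.5,.2,0]); print("rot",p,'\n',r.T)
b=lambda x,y:np.array([340+x/4,240+y/4]); sb=lambda x,y:np.array([125+x/4,175+y/4])
tb=[(T,(0,.048,.03),b(126,182)),(T,(0,0,.03),b(163,276)),(T,(0,-.048,.03),b(203,371)),
 (T,(-.018,.075,.03),b(75,150)) ,(T,(.018,.075,.03),b(143,118)),(T,(-.018,-.075,.03),b(190,437)),(T,(.018,-.075,.03),b(260,411))]
sbb=[(S,(-.018,-.075,.03),sb(482,172)),(S,(.018,-.075,.03),sb(540,150)),(S,(.018,.075,.03),sb(672,345)),(S,(-.018,.075,.03),sb(612,375))]
sbb=[(S,(.018,-.075,.03),sb(482,172)),(S,(-.018,-.075,.03),sb(540,150)),(S,(-.018,.075,.03),sb(672,345)),(S,(.018,.075,.03),sb(612,375))]
for o in (tb,sbb):
    p,r=fit(o,[.4,-.15,-20]); print("bar",p,'\n',r.T)
for nm,c,uv in (("T",T,b(545,283)),("S",S,sb(230,180))):
    print("tube",nm,onplane(c,uv,.103))
print("short T",onplane(T,b(683,320),.072))
for o in [[(T,(-.035,.07,.055),b(437,358)),(T,(.035,.07,.055),b(457,210)),(T,(.035,-.07,.055),b(760,262)),(T,(-.035,-.07,.055),b(745,412))]]:
    print("rack",fit(o,[.4,-.35,0]))
E
```

```text
rot [ 0.5865  0.2082 11.097 ] 
 [[ 0.0392  0.819  -2.8015  0.7923  0.8714 -2.5049]
 [-1.6565  0.9044 -1.5539 -3.2665  1.2638  3.4814]]
rot [ 0.5908  0.2074 11.3028] 
 [[-0.7722 -0.0356  2.2371  0.099  -2.6477  0.6639]
 [-1.1996  0.7839  0.4577 -1.999  -1.6618  1.9856]]
rot [ 0.5884  0.2081 11.117 ] 
 [[ 0.1022  0.907  -2.6362  0.9333  1.0397 -2.3108 -0.6303 -0.1737  2.1755
   0.2423 -2.5345  0.5412]
 [-2.589  -0.0883 -2.5612 -4.2855  0.1832  2.413  -2.35   -0.5103 -0.2489
  -2.6737 -2.4702  1.1003]]
bar [  0.511   -0.1255 -67.8396] 
 [[ 0.2422  0.4916  0.1643 -1.1365 -0.4393 -0.1422  0.4851]
 [-0.3272 -0.0398  0.4312 -2.2261 -0.8083  1.2365  0.7737]]
bar [  0.5152  -0.1249 -68.4954] 
 [[-0.5583  0.268   0.744  -0.4033]
 [ 0.1086 -0.5795  0.2894  0.0277]]
tube T [ 0.5027 -0.2844  0.103 ]
tube S [ 0.5051 -0.2856  0.103 ]
short T [ 0.4919 -0.3533  0.072 ]
rack (array([ 0.4975, -0.3207, -8.4592]), array([[-0.068 ,  0.2785],
       [-0.2231, -0.4363],
       [ 0.1574, -0.2395],
       [ 0.1288,  0.3588]]))
```

```bash
cat >> h.py <<'E'
def plan(pos,psi,grip=None,n=None,rx=True):
    """print rows from the current pose to TCP pos, yaw psi (deg), tool down"""
    from workcell import bot
    o=bot.get_obs(); p=np.array(o['ee_pos']); A=R.from_euler('xyz',o['tcp_rot'],degrees=True)
    B=R.from_euler('xyz',[180,0,psi],degrees=True)
    rv=(A.inv()*B).as_rotvec(); d=np.array(pos)-p
    k=max(int(np.ceil(max(np.linalg.norm(d)/.040,np.linalg.norm(rv)/.12))),1)
    if n: k=max(k,n)
    g=round(o['opening']*100,2) if grip is None else grip
    print("t",round(o['time'],2),"rows",k,"d",d.round(4),"rv",rv.round(4))
    for i in range(k):
        C=A*R.from_rotvec(rv*i/k); s=C.inv().apply(d/k)*100
        print([float(x) for x in np.r_[(rv/k).round(3),s.round(2)]]+[g],end=",\n")
E
python3 -c "
from h import *
plan([.588,.208,.225],101.1,8.5)"
```

```text
t 0.15 rows 12 d [ 0.343  -0.2842 -0.0057] rv [-1.000e-03  5.000e-04  9.153e-01]
[-0.0, 0.0, 0.076, -3.61, -0.85, 0.05, 8.5],
[-0.0, 0.0, 0.076, -3.67, -0.57, 0.05, 8.5],
[-0.0, 0.0, 0.076, -3.7, -0.29, 0.05, 8.5],
[-0.0, 0.0, 0.076, -3.71, -0.0, 0.05, 8.5],
[-0.0, 0.0, 0.076, -3.7, 0.28, 0.05, 8.5],
[-0.0, 0.0, 0.076, -3.67, 0.56, 0.05, 8.5],
[-0.0, 0.0, 0.076, -3.62, 0.84, 0.05, 8.5],
[-0.0, 0.0, 0.076, -3.54, 1.11, 0.05, 8.5],
[-0.0, 0.0, 0.076, -3.45, 1.38, 0.05, 8.5],
[-0.0, 0.0, 0.076, -3.33, 1.64, 0.05, 8.5],
[-0.0, 0.0, 0.076, -3.2, 1.88, 0.05, 8.5],
[-0.0, 0.0, 0.076, -3.05, 2.12, 0.05, 8.5],
```

servo_tool(
  moves=[
    [[0,0,0.076,-3.6,-0.85,0.05,8.5],[0,0,0.076,-3.67,-0.57,0.05,8.5],[0,0,0.076,-3.7,-0.3,0.05,8.5],[0,0,0.076,-3.7,0,0.05,8.5],[0,0,0.076,-3.7,0.28,0.05,8.5],[0,0,0.076,-3.67,0.56,0.05,8.5],[0,0,0.076,-3.6,0.84,0.05,8.5],[0,0,0.076,-3.54,1.1,0.05,8.5],[0,0,0.076,-3.45,1.38,0.05,8.5],[0,0,0.076,-3.33,1.64,0.05,8.5],[0,0,0.076,-3.2,1.88,0.05,8.5],[0,0,0.076,-3.05,2.12,0.05,8.5]],
  ],
  force=60,
)

```text
time: 1.15
ee_pos: [0.5929, 0.1952, 0.2204]
tcp_rot: [-179.7, 0.1, 99.6]
wrist_force: [0.1, 0.8, 0.4]
opening: 0.0851
```

```bash
python3 -c "
from h import *
from workcell import bot,imaging
print(bot.get_obs()['qd'].round(1), bot.get_obs()['q'].round(1))
plan([.588,.208,.225],101.1,8.5)"
```

```text
[-37.9  33.2  38.8   5.7  -0.   16.9] [18.2 15.7 21.1 95.8 -0.1 98.6]
t 1.15 rows 1 d [-0.0049  0.0128  0.0046] rv [-0.0053  0.0016 -0.0254]
[-0.005, 0.002, -0.025, 1.35, -0.27, -0.46, 8.5],
```

servo_tool(
  moves=[
    [[-0.005,0.002,-0.025,1.35,-0.27,-0.46,8.5],[0,0,0,0,0,0,8.5],[0,0,0,0,0,0,8.5]],
  ],
)

```text
time: 1.4
ee_pos: [0.5932, 0.2007, 0.2211]
tcp_rot: [-179.7, 0.1, 100.2]
wrist_force: [0.4, 0.8, -0.4]
opening: 0.0852
```

Run:
```python
from h import *
from workcell import bot,imaging
import pickle
o=bot.get_obs();print(o['ee_pos'],o['tcp_rot'],o['qd'].round(2))
c=imaging.calibration("wrist");im=imaging.camera("wrist")
pickle.dump(c,open("w1.pkl","wb"));cv2.imwrite("pics/w1.png",im)
```

```text
[0.59322423 0.20068634 0.22106043] [-1.79748893e+02  1.11195582e-01  1.00246652e+02] [ 0.4   0.28  0.56  0.4   0.84 -0.17]
```

View pics/w1.png

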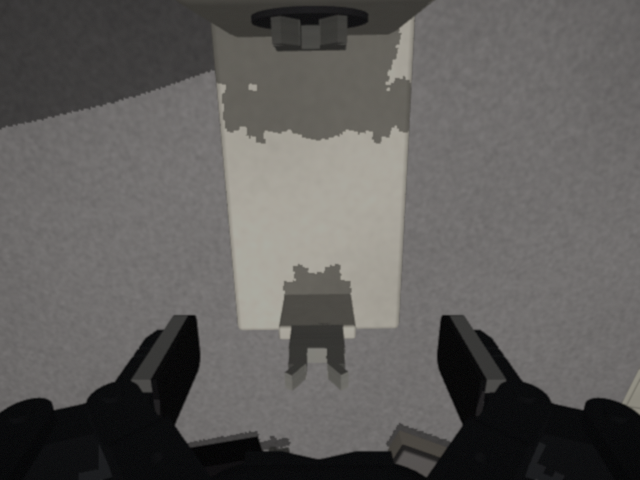

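The wrist view shows the dog at about (310,37) and the fork at (317,355). I'll enlarge both.

Run:
```python
import cv2
t=cv2.imread("pics/w1.png")
a=cv2.resize(t[0:70,250:370],None,fx=6,fy=6,interpolation=cv2.INTER_CUBIC)
b=cv2.resize(t[310:400,260:375],None,fx=6,fy=6,interpolation=cv2.INTER_CUBIC)
for im in(a,b):
    im[:]=cv2.convertScaleAbs(im,alpha=1.6)
cv2.imwrite("pics/w1d.png",a);cv2.imwrite("pics/w1f.png",b)
```

```text
(no output)
```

View pics/w1d.png

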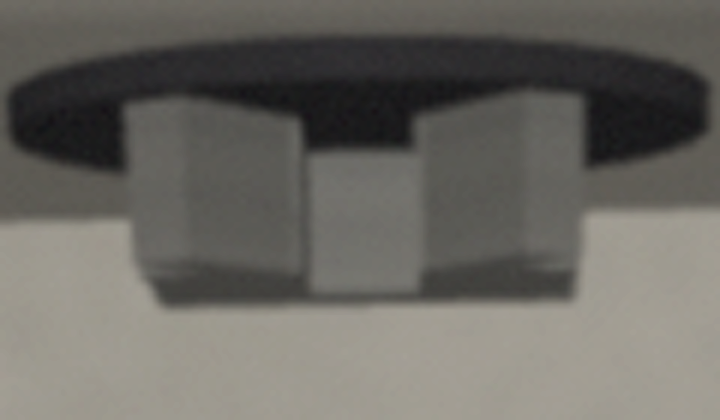

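View pics/w1f.png

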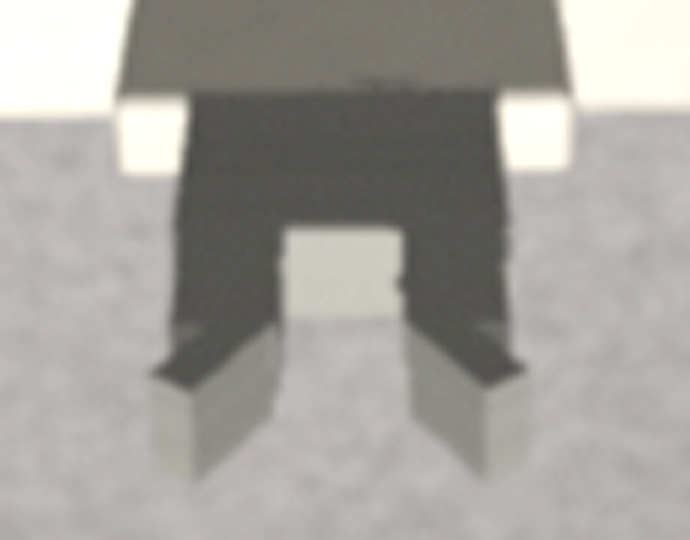

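Run:
```python
from h import *
import pickle
np.set_printoptions(precision=4,suppress=True)
c=pickle.load(open("w1.pkl","rb"))
d=lambda x,y:np.array([250+x/6,y/6]);f=lambda x,y:np.array([260+x/6,310+y/6])
o=[(c,(-.005,.097,.107),d(310,293)),(c,(.005,.097,.107),d(421,293)),
(c,(-.007,-.097,.109),f(283,228)),(c,(.007,-.097,.109),f(403,228)),(c,(-.007,-.109,.109),f(286,316)),(c,(.007,-.109,.109),f(403,316))]
m=[(c,(-.015,.097,.137),d(185,262)),(c,(.015,.097,.137),d(525,260)),(c,(-.017,-.097,.137),f(190,385)),(c,(.017,-.097,.137),f(487,385)),(c,(-.017,-.109,.137),f(197,480)),(c,(.017,-.109,.137),f(484,480))]
for q in (o,o+m):
    p,r=fit(q,[.588,.208,11]);print(p,'\n',r.T)
```

```text
[ 0.588   0.2079 11.2744] 
 [[ 0.3805 -0.3391  0.0527 -0.1244 -0.0178  0.0508]
 [ 0.6163  0.2752 -0.109  -0.341  -0.3686 -0.5905]]
[ 0.588   0.2077 11.263 ] 
 [[ 0.3721 -0.352  -0.0097 -0.191  -0.0828 -0.0182 -1.5069  2.4321 -1.3545
   1.9941 -1.8164  2.4557]
 [ 0.986   0.6491  0.1237 -0.1047 -0.1418 -0.3603  1.0097  0.1859 -0.6116
  -1.1874 -1.0161 -1.5637]]
```

```bash
python3 -c "
from h import *
plan([.513,-.125,.16],22,8.5)"
```

```text
t 1.45 rows 12 d [-0.0799 -0.3262 -0.0613] rv [-0.0024  0.0042  1.3665]
[-0.0, 0.0, 0.114, -2.55, -1.14, 0.52, 8.5],
[-0.0, 0.0, 0.114, -2.67, -0.84, 0.52, 8.5],
[-0.0, 0.0, 0.114, -2.75, -0.53, 0.52, 8.5],
[-0.0, 0.0, 0.114, -2.79, -0.22, 0.52, 8.5],
[-0.0, 0.0, 0.114, -2.8, 0.1, 0.52, 8.5],
[-0.0, 0.0, 0.114, -2.77, 0.42, 0.51, 8.5],
[-0.0, 0.0, 0.114, -2.7, 0.73, 0.51, 8.5],
[-0.0, 0.0, 0.114, -2.6, 1.03, 0.51, 8.5],
[-0.0, 0.0, 0.114, -2.47, 1.32, 0.51, 8.5],
[-0.0, 0.0, 0.114, -2.3, 1.59, 0.51, 8.5],
[-0.0, 0.0, 0.114, -2.11, 1.84, 0.51, 8.5],
[-0.0, 0.0, 0.114, -1.88, 2.07, 0.51, 8.5],
```

servo_tool(
  moves=[
    [[0,0,0.114,-2.55,-1.14,0,8.5],[0,0,0.114,-2.67,-0.84,0,8.5],[0,0,0.114,-2.75,-0.53,0,8.5],[0,0,0.114,-2.8,-0.22,0,8.5],[0,0,0.114,-2.8,0.1,0.3,8.5],[0,0,0.114,-2.77,0.42,0.7,8.5],[0,0,0.114,-2.7,0.73,1,8.5],[0,0,0.114,-2.6,1.03,1,8.5],[0,0,0.114,-2.47,1.32,1,8.5],[0,0,0.114,-2.3,1.59,1,8.5],[0,0,0.114,-1.5,1.4,0.6,8.5],[0,0,0.06,-0.8,0.8,0.3,8.5]],
  ],
)

```text
time: 2.45
ee_pos: [0.5056, -0.102, 0.1606]
tcp_rot: [179.9, 0.1, 22.7]
wrist_force: [-0.1, 0.1, 0.4]
opening: 0.0852
```

```bash
python3 -c "
from h import *
plan([.513,-.125,.16],22,8.5)"
```

```text
t 2.45 rows 1 d [ 0.0074 -0.023  -0.0006] rv [0.0019 0.0025 0.0128]
[0.002, 0.002, 0.013, -0.21, 2.41, 0.07, 8.5],
```

servo_tool(
  moves=[
    [[0.002,0.002,0.01,-0.2,2.2,0,8.5],[0,0,0,0,0,0,8.5],[0,0,0,0,0,0,8.5]],
  ],
)

```text
time: 2.7
ee_pos: [0.5099, -0.1241, 0.16]
tcp_rot: [-180.0, 0.1, 21.9]
wrist_force: [-0.8, 0.6, 0.7]
opening: 0.0851
```

Run:
```python
from h import *
from workcell import bot,imaging
import pickle
o=bot.get_obs();print(o['ee_pos'],o['tcp_rot'],o['qd'].round(2))
c=imaging.calibration("wrist");im=imaging.camera("wrist")
pickle.dump(c,open("w2.pkl","wb"));cv2.imwrite("pics/w2.png",im)
```

```text
[ 0.50994147 -0.12410312  0.15997397] [-1.79975269e+02  8.06138615e-02  2.18853031e+01] [-1.04  0.22 -0.04 -0.64 -0.51 -0.9 ]
```

View pics/w2.png

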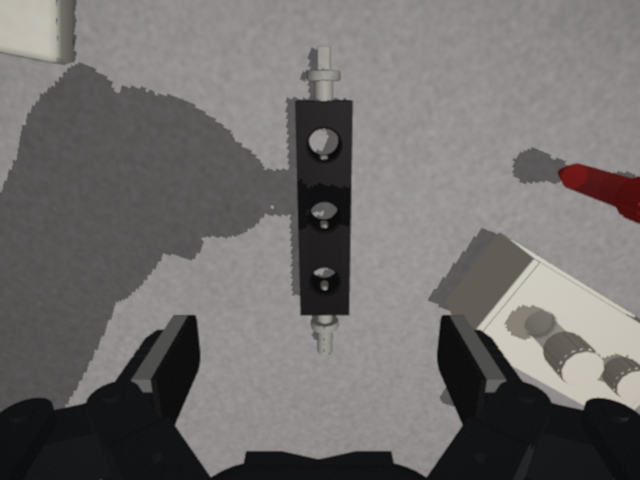

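The bar is upright in the wrist view: the flat tang is at the top (323,57), the journal at the bottom (324,340). The block corners are about (296,100), (352,100), (302,314) and (350,314).

Run:
```python
from h import *
import pickle
np.set_printoptions(precision=4,suppress=True)
c=pickle.load(open("w2.pkl","rb"))
o=[(c,(-.018,.075,.03),(296,100)),(c,(.018,.075,.03),(352,100)),(c,(-.018,-.075,.03),(302,314)),(c,(.018,-.075,.03),(350,314)),(c,(0,.048,.03),(323.5,143))]
p,r=fit(o,[.512,-.125,-68]);print(p,'\n',r.T)
im=cv2.imread("pics/w2.png")
a=cv2.resize(im[35:110,280:370],None,fx=6,fy=6,interpolation=cv2.INTER_CUBIC)
b=cv2.resize(im[300:365,280:370],None,fx=6,fy=6,interpolation=cv2.INTER_CUBIC)
cv2.imwrite("pics/w2e.png",np.vstack([a,b])[:, :])
plan([p[0],p[1],.16],p[2]+90,8.5)
```

```text
[  0.5126  -0.1271 -67.2199] 
 [[-1.4613  0.7008 -0.7134  0.3332  0.5611]
 [ 0.0759 -0.829   0.2923 -0.3242  0.8996]]
t 2.75 rows 1 d [ 0.0025 -0.0031  0.    ] rv [-0.0002  0.0014 -0.015 ]
[-0.0, 0.001, -0.015, 0.12, 0.38, -0.0, 8.5],
```

```bash
python3 -c "
import cv2
a=cv2.imread('pics/w2e.png');print(a.shape);cv2.imwrite('pics/w2f.png',cv2.resize(a,None,fx=.7,fy=.7))"
```

```text
(840, 540, 3)
```

View pics/w2f.png

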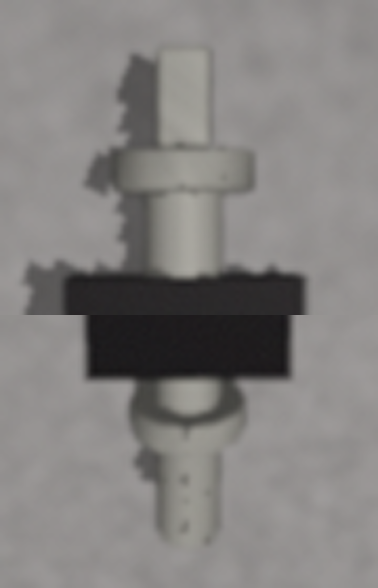

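servo_tool(
  moves=[
    [[0,0.001,-0.015,0.12,0.38,2.5,8.5],[0,0,0,0,0,3,8.5],[0,0,0,0,0,3,8.5],[0,0,0,0,0,2.5,8.5],[0,0,0,0,0,1.5,8.5],[0,0,0,0,0,0.8,8.5],[0,0,0,0,0,0.3,8.5],[0,0,0,0,0,0,8.5]],
  ],
)

```text
time: 3.42
ee_pos: [0.5143, -0.1192, 0.022]
tcp_rot: [179.8, -0.3, 23.7]
wrist_force: [-0.3, 0.0, 0.1]
opening: 0.0852
```

```bash
python3 -c "
from h import *
plan([.5126,-.1271,.004],22.8,8.5)"
```

```text
t 3.42 rows 1 d [-0.0017 -0.0079 -0.018 ] rv [ 0.0031 -0.0051  0.015 ]
[0.003, -0.005, 0.015, -0.48, 0.65, 1.8, 8.5],
```

servo_tool(
  moves=[
    [[0.003,-0.005,0.015,-0.45,0.6,1.0,8.5],[0,0,0,0,0,0.6,8.5],[0,0,0,0,0,0.1,8.5],[0,0,0,0,0,0,8.5]],
  ],
)

```text
time: 3.75
ee_pos: [0.5146, -0.1271, 0.0068]
tcp_rot: [179.8, -0.2, 22.8]
wrist_force: [-0.8, 0.4, 0.2]
opening: 0.0849
```

```bash
python3 -c "
from h import *
plan([.5126,-.1271,.004],22.8,8.5)"
```

```text
t 3.75 rows 1 d [-0.002  -0.     -0.0028] rv [ 0.0028 -0.0035 -0.0002]
[0.003, -0.004, -0.0, -0.19, -0.08, 0.28, 8.5],
```

Now correct slightly, then close.

servo_tool(
  moves=[
    [[0.003,-0.004,0,-0.19,-0.08,0.25,8.5],[0,0,0,0,0,0,8.5],[0,0,0,0,0,0,3],[0,0,0,0,0,0,3],[0,0,0,0,0,0,3],[0,0,0,0,0,0,3],[0,0,0,0,0,0,3],[0,0,0,0,0,0,3],[0,0,0,0,0,0,3]],
  ],
  force=70,
)

```text
time: 4.5
ee_pos: [0.5135, -0.1277, 0.006]
tcp_rot: [179.9, -0.1, 22.8]
wrist_force: [0.6, -0.8, 0.5]
opening: 0.0346
```

servo_tool(
  moves=[
    [[0,0,0,0,0,0,3],[0,0,0,0,0,-0.3,3],[0,0,0,0,0,-1,3],[0,0,0,0,0,-2,3],[0,0,0,0,0,-3,3],[0,0,0,0,0,-3,3],[0,0,0,0,0,-3,3],[0,0,0,0,0,-2.5,3],[0,0,0,0,0,-1.5,3],[0,0,0,0,0,-0.5,3],[0,0,0,0,0,0,3]],
  ],
)

```text
time: 5.42
ee_pos: [0.5093, -0.1265, 0.182]
tcp_rot: [-179.7, 0.3, 22.8]
wrist_force: [-0.1, -0.3, -6.0]
opening: 0.0345
```

Run:
```python
from h import *
from workcell import bot,imaging
import pickle
c=imaging.calibration("wrist");o=bot.get_obs();im=imaging.camera("wrist")
print(o['ee_pos'],o['tcp_rot'],o['wrist_force'],o['torque'],o['opening'])
pickle.dump((c,o),open("w3.pkl","wb"));cv2.imwrite("pics/w3.png",im)
plan([.588,.208,.2],101.27,3)
```

```text
[ 0.5092962  -0.12647728  0.18195111] [-179.73984282    0.34879633   22.77332273] [-0.12648528 -0.2949932  -6.0319833 ] [-0.00348383 -0.03242427  0.01872914] 0.034514408656960434
t 5.47 rows 12 d [0.0788 0.3345 0.0188] rv [-0.0086  0.0022 -1.3701]
[-0.001, 0.0, -0.114, 1.68, -2.32, -0.16, 3],
[-0.001, 0.0, -0.114, 1.94, -2.11, -0.16, 3],
[-0.001, 0.0, -0.114, 2.16, -1.88, -0.16, 3],
[-0.001, 0.0, -0.114, 2.36, -1.62, -0.16, 3],
[-0.001, 0.0, -0.114, 2.53, -1.34, -0.16, 3],
[-0.001, 0.0, -0.114, 2.67, -1.04, -0.16, 3],
[-0.001, 0.0, -0.114, 2.77, -0.73, -0.16, 3],
[-0.001, 0.0, -0.114, 2.83, -0.41, -0.16, 3],
[-0.001, 0.0, -0.114, 2.86, -0.08, -0.16, 3],
[-0.001, 0.0, -0.114, 2.85, 0.24, -0.16, 3],
[-0.001, 0.0, -0.114, 2.81, 0.57, -0.16, 3],
[-0.001, 0.0, -0.114, 2.72, 0.88, -0.16, 3],
```

View pics/w3.png

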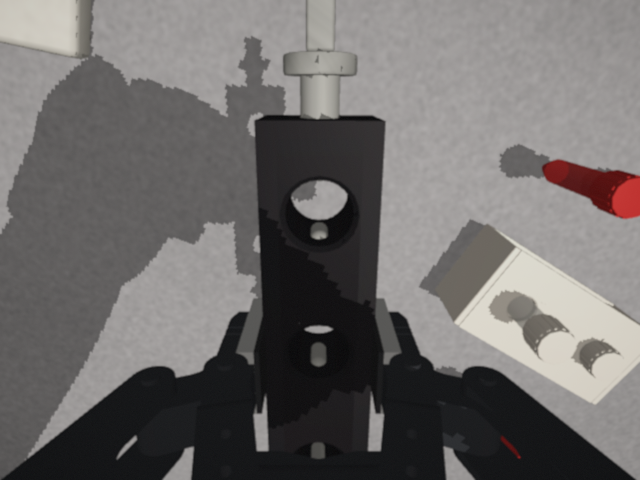

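Run:
```python
from h import *
import pickle
np.set_printoptions(precision=4,suppress=True)
c,o=pickle.load(open("w3.pkl","rb"))
A=R.from_euler('xyz',o['tcp_rot'],degrees=True)
pts=[((0.048),(322,213)),((0),(319,351))]
def f(p):  # bar centre in tool frame: x,y,z(fixed tilt)
    r=[]
    for y,uv in pts:
        P=o['ee_pos']+A.apply([p[0]+y,p[1],p[2]-.015]); r+=list(proj(c,P)[0]-uv)
    return np.array(r)
s=least_squares(f,[0,0,-.009]);print(s.x,f(s.x))
for z in(-.007,-.009,-.011):
  s=least_squares(lambda p:f([p[0],p[1],z]),[0,0]);print(z,s.x,f([*s.x,z]))
```

```text
[-0.0007  0.0002 -0.0075] [-1.2336 -0.0034  1.3854  0.0038]
-0.007 [-0.001   0.0002] [-1.2347  0.2649  1.386  -0.3342]
-0.009 [-0.0001  0.0002] [-1.2306 -0.7333  1.3837  0.9269]
-0.011 [0.0008 0.0002] [-1.2264 -1.7598  1.3813  2.2339]
```

servo_tool(
  moves=[
    [[0,0,-0.08,1,-1.5,-0.3,3],[0,0,-0.114,1.94,-2.1,-0.3,3],[0,0,-0.114,2.16,-1.88,-0.2,3],[0,0,-0.114,2.36,-1.62,-0.2,3],[0,0,-0.114,2.53,-1.34,-0.16,3],[0,0,-0.114,2.67,-1.04,-0.16,3],[0,0,-0.114,2.77,-0.73,-0.16,3],[0,0,-0.114,2.83,-0.41,-0.16,3],[0,0,-0.114,2.86,-0.08,-0.16,3],[0,0,-0.114,2.85,0.24,-0.16,3],[0,0,-0.09,2,0.5,-0.1,3],[0,0,-0.05,1,0.3,0,3]],
  ],
)

```text
time: 6.47
ee_pos: [0.5792, 0.1816, 0.1798]
tcp_rot: [-177.9, -0.2, 97.2]
wrist_force: [0.3, 0.2, -4.2]
opening: 0.0347
```

```bash
python3 -c "
from h import *
plan([.588,.208,.19],101.27,3)"
```

```text
t 6.47 rows 1 d [0.0088 0.0264 0.0102] rv [-0.0368 -0.0042 -0.0706]
[-0.037, -0.004, -0.071, 2.51, 1.16, -1.06, 3],
```

servo_tool(
  moves=[
    [[-0.02,-0.002,-0.04,1.2,0.6,-0.6,3],[-0.015,-0.002,-0.03,0.8,0.4,-0.4,3],[0,0,0,0,0,0,3],[0,0,0,0,0,0,3]],
  ],
)

```text
time: 6.8
ee_pos: [0.5856, 0.2064, 0.1843]
tcp_rot: [-179.6, 0.1, 101.8]
wrist_force: [-1.0, -0.4, -3.6]
opening: 0.035
```

```bash
python3 -c "
from h import *
plan([.588,.208,.16],101.27,3)"
```

```text
t 6.8 rows 1 d [ 0.0024  0.0016 -0.0243] rv [-0.0067  0.0012  0.0085]
[-0.007, 0.001, 0.009, 0.11, 0.29, 2.42, 3],
```

servo_tool(
  moves=[
    [[-0.007,0.001,0.009,0.11,0.29,0.8,3],[0,0,0,0,0,1.2,3],[0,0,0,0,0,0.8,3],[0,0,0,0,0,0.3,3],[0,0,0,0,0,0,3]],
  ],
)

```text
time: 7.22
ee_pos: [0.5878, 0.2049, 0.1494]
tcp_rot: [180.0, 0.0, 100.8]
wrist_force: [-0.1, -0.2, -4.5]
opening: 0.0346
```

Run:
```python
from h import *
from workcell import bot,imaging
plan([.588,.208,.148],101.27,3)
a=imaging.camera("wrist");cv2.imwrite("pics/w4.png",a)
b=imaging.camera("scene");cv2.imwrite("pics/s4.png",cv2.resize(b[160:305,355:555],None,fx=4,fy=4,interpolation=cv2.INTER_CUBIC))
```

```text
t 7.22 rows 1 d [ 0.0002  0.0031 -0.0014] rv [ 0.0002  0.0008 -0.0083]
[0.0, 0.001, -0.008, 0.3, 0.08, 0.14, 3],
```

View pics/w4.png

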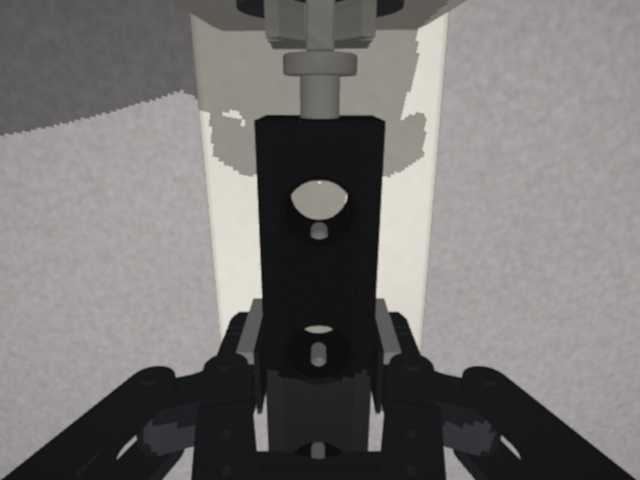

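View pics/s4.png

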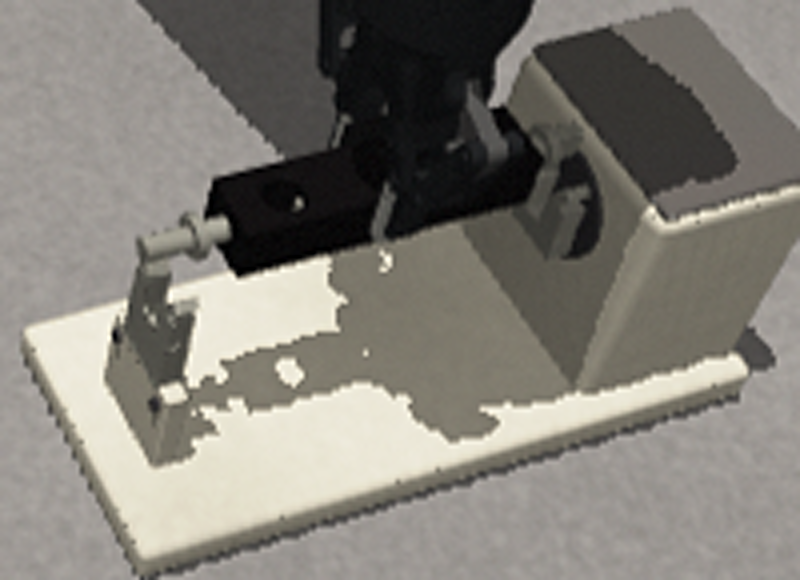

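The tang sits over the dog mouth (320,45) and the journal over the fork. I'll lower in small steps, checking force.

servo_tool(
  moves=[
    [[0,0.001,-0.008,0.3,0.08,0.3,3],[0,0,0,0,0,0.6,3],[0,0,0,0,0,0.6,3],[0,0,0,0,0,0.3,3],[0,0,0,0,0,0,3]],
  ],
)

```text
time: 7.73
ee_pos: [0.5891, 0.2086, 0.1319]
tcp_rot: [179.8, -0.0, 101.3]
wrist_force: [-0.1, 0.8, -3.9]
opening: 0.035
```

```bash
python3 -c "
from h import *
plan([.588,.208,.1065],101.27,3)"
```

```text
t 7.73 rows 1 d [-0.0011 -0.0006 -0.0254] rv [ 0.0032 -0.0008  0.0006]
[0.003, -0.001, 0.001, -0.04, -0.12, 2.54, 3],
```

servo_tool(
  moves=[
    [[0.003,0,0,-0.04,-0.12,0.4,3],[0,0,0,0,0,0.5,3],[0,0,0,0,0,0.5,3],[0,0,0,0,0,0.2,3],[0,0,0,0,0,0,3]],
  ],
)

```text
time: 8.15
ee_pos: [0.5877, 0.208, 0.1139]
tcp_rot: [-180.0, -0.0, 101.3]
wrist_force: [0.4, 0.3, -3.6]
opening: 0.0346
```

```bash
python3 -c "
from h import *
plan([.588,.208,.1065],101.27,3)"
```

```text
t 8.15 rows 1 d [ 0.0003 -0.     -0.0074] rv [-0.0006 -0.0007  0.0007]
[-0.001, -0.001, 0.001, -0.01, 0.03, 0.74, 3],
```

servo_tool(
  moves=[
    [[0,0,0,0,0.03,0.3,3],[0,0,0,0,0,0.25,3],[0,0,0,0,0,0.15,3],[0,0,0,0,0,0.05,3],[0,0,0,0,0,0,3]],
  ],
)

```text
time: 8.57
ee_pos: [0.5882, 0.2081, 0.1061]
tcp_rot: [180.0, -0.0, 101.3]
wrist_force: [-0.0, 0.8, -3.7]
opening: 0.0346
```

servo_tool(
  moves=[
    [[0,0,0,0,0,0.1,3],[0,0,0,0,0,0.1,3],[0,0,0,0,0,0,3]],
  ],
)

```text
time: 8.82
ee_pos: [0.5884, 0.2081, 0.1062]
tcp_rot: [179.9, -0.1, 101.3]
wrist_force: [-0.0, 1.0, -3.7]
opening: 0.0347
```

servo_tool(
  moves=[
    [[0,0,0,0,0,0.25,3],[0,0,0,0,0,0.1,3],[0,0,0,0,0,0.1,3]],
  ],
)

```text
time: 9.07
ee_pos: [0.5888, 0.2083, 0.106]
tcp_rot: [179.6, -0.1, 101.3]
wrist_force: [-4.5, -2.1, 5.4]
opening: 0.0348
```

Run:
```python
from h import *
from workcell import bot,imaging
o=bot.get_obs();print(o['ee_pos'],o['wrist_force'],o['torque'])
a=imaging.camera("wrist");cv2.imwrite("pics/w5.png",a)
b=imaging.camera("scene");cv2.imwrite("pics/s5.png",cv2.resize(b[160:305,355:555],None,fx=4,fy=4,interpolation=cv2.INTER_CUBIC))
```

```text
[0.58876086 0.20829117 0.105972  ] [-4.49115775 -2.06698983  5.40051288] [-0.28800148  0.93776807  0.02501325]
```

View pics/s5.png

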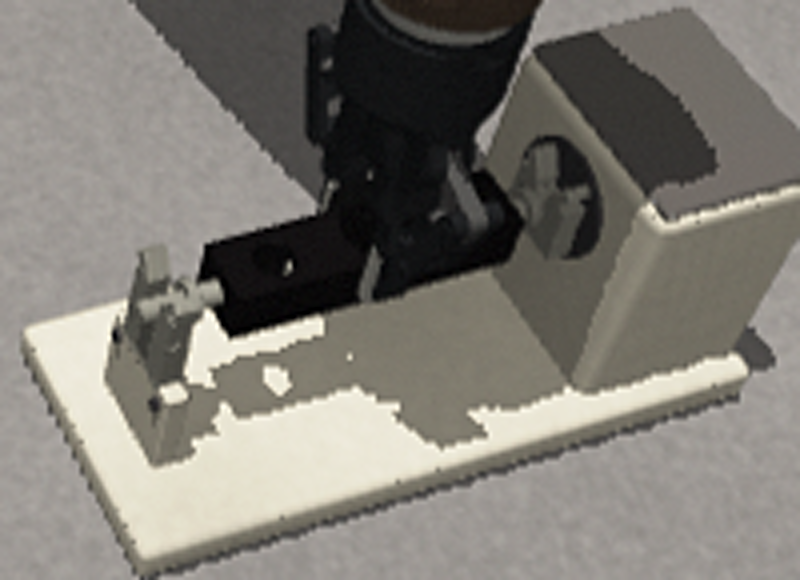

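View pics/w5.png

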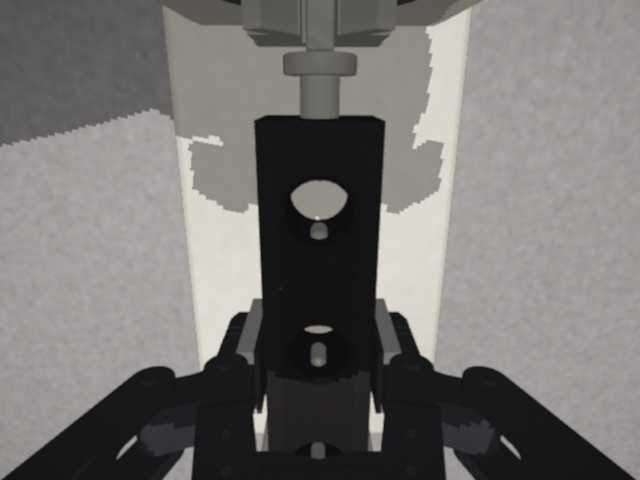

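Contact is felt at the expected seat height. I'll release, then rise.

servo_tool(
  moves=[
    [[0,0,0,0,0,0,4.2],[0,0,0,0,0,0,5],[0,0,0,0,0,0,6.5],[0,0,0,0,0,0,7],[0,0,0,0,0,0,7]],
  ],
)

```text
time: 9.58
ee_pos: [0.59, 0.2087, 0.1059]
tcp_rot: [179.5, -0.1, 101.3]
wrist_force: [-0.4, -0.4, -1.1]
opening: 0.0701
```

servo_tool(
  moves=[
    [[0,0,0,0,0,-1,7],[0,0,0,0,0,-2.5,7],[0,0,0,0,0,-3.5,7],[0,0,0,0,0,-3,7],[0,0,0,0,0,-1.5,7],[0,0,0,0,0,0,7]],
  ],
)

```text
time: 10.08
ee_pos: [0.5875, 0.2077, 0.2261]
tcp_rot: [179.7, -0.1, 101.3]
wrist_force: [0.7, 0.1, 0.9]
opening: 0.0698
```

Run:
```python
from h import *
from workcell import bot,imaging
import pickle
o=bot.get_obs();print(o['ee_pos'],o['tcp_rot'],o['wrist_force'],o['torque'])
c=imaging.calibration("wrist")
a=imaging.camera("wrist");cv2.imwrite("pics/w6.png",a);pickle.dump((c,o),open("w6.pkl","wb"))
b=imaging.camera("scene");cv2.imwrite("pics/s6.png",cv2.resize(b[160:305,355:555],None,fx=4,fy=4,interpolation=cv2.INTER_CUBIC))
```

```text
[0.58748534 0.20773783 0.22612363] [ 1.79704186e+02 -8.20754470e-02  1.01308614e+02] [0.66903873 0.0894227  0.87815294] [-0.0147167  -0.0095107   0.01472967]
```

View pics/s6.png

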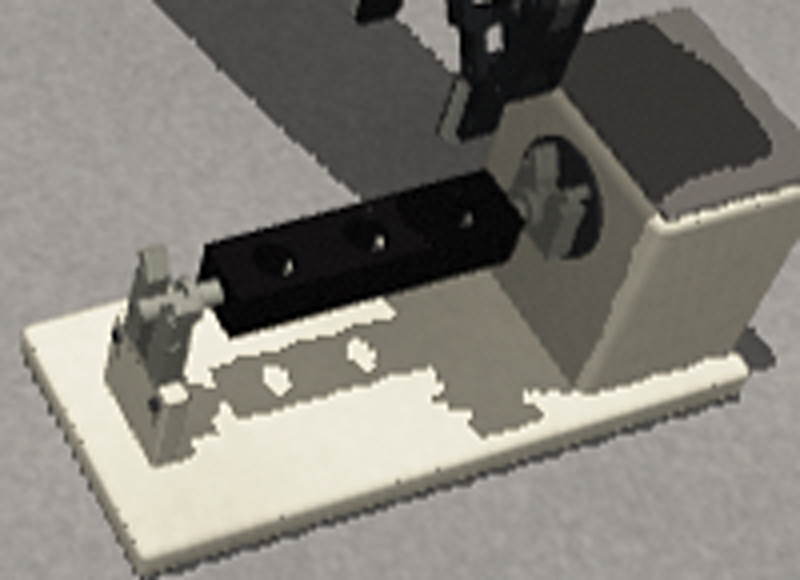

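View pics/w6.png

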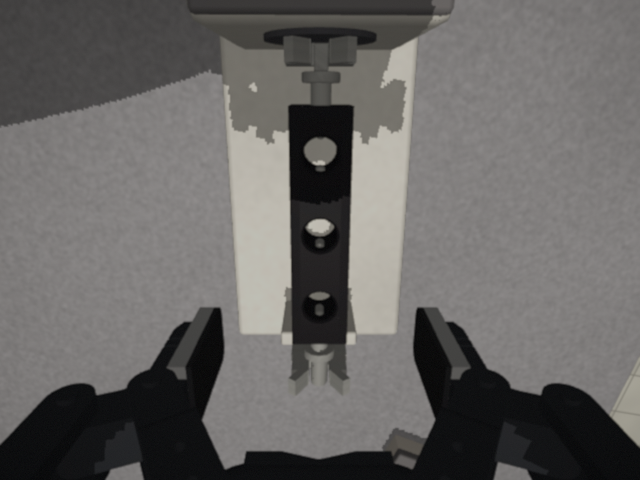

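Run:
```python
import cv2
t=cv2.convertScaleAbs(cv2.imread("pics/w6.png"),alpha=2)
cv2.imwrite("pics/w6z.png",cv2.resize(t[95:355,270:370],None,fx=2.25,fy=2.25,interpolation=cv2.INTER_CUBIC))
cv2.imwrite("pics/w6m.png",cv2.resize(t[205:265,280:360],None,fx=8,fy=8,interpolation=cv2.INTER_CUBIC))
```

```text
(no output)
```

View pics/w6m.png

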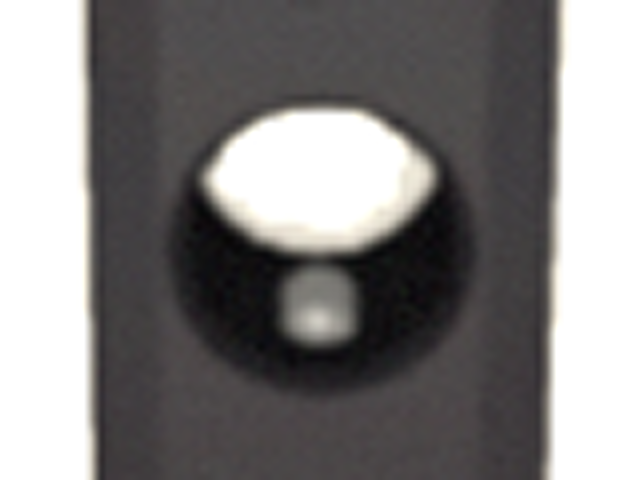

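View pics/w6z.png

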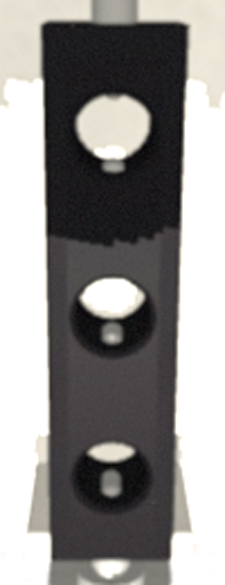

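Run:
```python
from h import *
import pickle
np.set_printoptions(precision=4,suppress=True)
c,o=pickle.load(open("w6.pkl","rb"))
print("bore",onplane(c,(320.06,236),.130))
L,Rr=270,0
x=lambda a,b:(270+a/2.25,95+b/2.25)
ob=[((-.018,.075),x(43,22)),((.018,.075),x(189,22)),((-.018,-.075),x(52,558)),((.018,-.075),x(173,558)),((0,0),(320.06,236))]
def f(p):
    return fit([(c,(a,b,p),uv) for (a,b),uv in ob],[.588,.208,11])
for z in(.127,.13,.133):
    p,r=f(z);print(z,p,(r**2).sum(),r.T)
T=R.from_euler('z',11.27,degrees=True)
```

```text
bore [0.5881 0.2083 0.13  ]
0.127 [ 0.5885  0.208  11.0914] 10.9897386780794 [[-0.2638  0.0277 -0.2674  0.0135  0.5338]
 [ 1.5231  1.8222 -1.4388 -1.3567 -1.0059]]
0.13 [ 0.5883  0.2088 11.1096] 2.1282338286677516 [[-0.7763  0.4011 -0.5739  0.3148  0.5001]
 [ 0.0925  0.3749  0.0222  0.0891 -0.7271]]
0.133 [ 0.5881  0.2094 11.1174] 11.953577193209899 [[-1.3058  0.7561 -0.9335  0.5594  0.4285]
 [-0.8527 -0.5752  1.8739  1.9338 -0.0071]]
```

Bar fits best with its top face at z = 0.130 and yaw 11.1°, centred within 1 mm, so it is home. Next is the tube.

```bash
python3 -c "
from h import *
plan([.503,-.285,.20],81.5,6)"
```

```text
t 10.18 rows 13 d [-0.0841 -0.4926 -0.0227] rv [ 0.0018 -0.0014  0.3457]
[0.0, -0.0, 0.027, -3.59, -1.38, 0.17, 6],
[0.0, -0.0, 0.027, -3.62, -1.28, 0.17, 6],
[0.0, -0.0, 0.027, -3.66, -1.18, 0.17, 6],
[0.0, -0.0, 0.027, -3.69, -1.09, 0.17, 6],
[0.0, -0.0, 0.027, -3.71, -0.99, 0.17, 6],
[0.0, -0.0, 0.027, -3.74, -0.89, 0.17, 6],
[0.0, -0.0, 0.027, -3.76, -0.79, 0.17, 6],
[0.0, -0.0, 0.027, -3.78, -0.69, 0.17, 6],
[0.0, -0.0, 0.027, -3.8, -0.59, 0.17, 6],
[0.0, -0.0, 0.027, -3.81, -0.49, 0.17, 6],
[0.0, -0.0, 0.027, -3.82, -0.39, 0.17, 6],
[0.0, -0.0, 0.027, -3.83, -0.28, 0.17, 6],
[0.0, -0.0, 0.027, -3.84, -0.18, 0.17, 6],
```

servo_tool(
  moves=[
    [[0,0,0.027,-2.5,-1,0,6],[0,0,0.027,-3.6,-1.28,0,6],[0,0,0.027,-3.66,-1.2,0,6],[0,0,0.027,-3.7,-1.1,0,6],[0,0,0.027,-3.7,-1,0,6],[0,0,0.027,-3.74,-0.9,0.1,6],[0,0,0.027,-3.76,-0.8,0.1,6],[0,0,0.027,-3.78,-0.7,0.2,6],[0,0,0.027,-3.8,-0.6,0.2,6],[0,0,0.027,-3.8,-0.5,0.2,6],[0,0,0.027,-3.8,-0.4,0.2,6],[0,0,0.027,-3,-0.28,0.2,6]],
  ],
)

```text
time: 11.18
ee_pos: [0.4979, -0.2376, 0.1856]
tcp_rot: [-178.5, -0.1, 82.6]
wrist_force: [1.0, 0.5, 0.0]
opening: 0.0602
```

```bash
python3 -c "
from h import *
plan([.503,-.285,.20],81.5,6)"
```

```text
t 11.18 rows 2 d [ 0.0051 -0.0474  0.0144] rv [-0.0263 -0.0007  0.0186]
[-0.013, -0.0, 0.009, -2.31, 0.54, -0.74, 6],
[-0.013, -0.0, 0.009, -2.31, 0.57, -0.73, 6],
```

servo_tool(
  moves=[
    [[-0.013,0,0.009,-1.8,0.5,-0.3,6],[-0.013,0,0.009,-1,0.3,-0.1,6],[0,0,0,0,0,0,6],[0,0,0,0,0,0,6]],
  ],
)

```text
time: 11.52
ee_pos: [0.4975, -0.2722, 0.1813]
tcp_rot: [-179.5, -0.2, 80.9]
wrist_force: [-0.1, 0.4, -0.1]
opening: 0.0596
```

Run:
```python
from h import *
from workcell import bot,imaging
import pickle
o=bot.get_obs();print(o['ee_pos'],o['tcp_rot'],o['qd'].round(1))
c=imaging.calibration("wrist")
a=imaging.camera("wrist");cv2.imwrite("pics/w7.png",a);pickle.dump((c,o),open("w7.pkl","wb"))
```

```text
[ 0.49754436 -0.27222557  0.18131541] [-179.45904697   -0.19956736   80.93807217] [-0.5  0.4 -1.2 -0.7  0.2 -0. ]
```

View pics/w7.png

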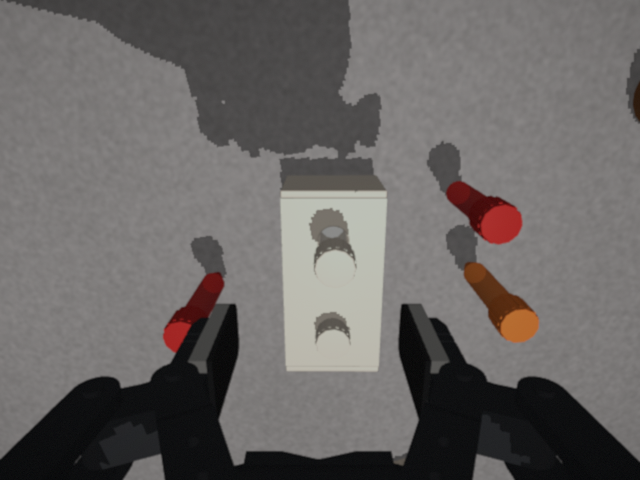

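Run:
```python
import cv2
t=cv2.imread("pics/w7.png")[195:300,285:385]
g=cv2.createCLAHE(4,(2,2)).apply(cv2.cvtColor(t,cv2.COLOR_BGR2GRAY))
cv2.imwrite("pics/w7z.png",cv2.resize(g,None,fx=5.5,fy=5.5,interpolation=cv2.INTER_CUBIC))
```

```text
(no output)
```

View pics/w7z.png

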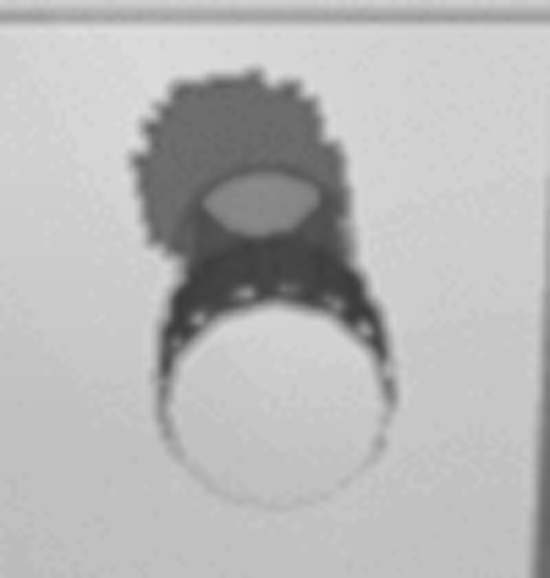

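Run:
```python
from h import *
import pickle
c,o=pickle.load(open("w7.pkl","rb"))
p=onplane(c,(335.6,268.6),.103);print(p)
plan([p[0],p[1],.14],81.5,6)
```

```text
[ 0.50351081 -0.2866622   0.103     ]
t 11.57 rows 2 d [ 0.0059 -0.0148 -0.0413] rv [-0.0097 -0.0035 -0.0091]
[-0.005, -0.002, -0.005, -0.69, 0.43, 2.06, 6],
[-0.005, -0.002, -0.005, -0.69, 0.42, 2.06, 6],
```

Run:
```python
from h import *
from workcell import imaging
import pickle
c,o=pickle.load(open("w7.pkl","rb"));T=imaging.calibration("top")
t=np.array([.5033,-.2863])
a=np.radians(81.5);X=np.array([np.cos(a),np.sin(a)]);Y=np.array([np.sin(a),-np.cos(a)])
for n,cc,uv in(("L",T,(497,371)),("R",T,(467,258)),("O",T,(505,254)),("L",c,(180,337)),("R",c,(500,223)),("O",c,(518,326))):
    p=onplane(cc,uv,.097)[:2];print(n,p.round(4),"tool xy",((p-t)@X).round(3),((p-t)@Y).round(3))
```

```text
L [ 0.4007 -0.3183] tool xy -0.047 -0.097
R [ 0.5978 -0.2722] tool xy 0.028 0.091
O [ 0.607  -0.3405] tool xy -0.038 0.111
L [ 0.4006 -0.3203] tool xy -0.049 -0.097
R [ 0.5989 -0.2757] tool xy 0.025 0.093
O [ 0.6083 -0.3441] tool xy -0.042 0.112
```

servo_tool(
  moves=[
    [[-0.005,-0.002,-0.005,-0.7,0.43,1,5],[-0.005,-0.002,-0.005,-0.7,0.42,1.5,5],[0,0,0,0,0,1,5],[0,0,0,0,0,0.3,5],[0,0,0,0,0,0,5]],
  ],
)

```text
time: 11.98
ee_pos: [0.5057, -0.2826, 0.1393]
tcp_rot: [180.0, -0.0, 82.1]
wrist_force: [-0.5, -0.0, 0.8]
opening: 0.0496
```

```bash
python3 -c "
from h import *
plan([.5033,-.2863,.083],81.5,5)"
```

```text
t 11.98 rows 2 d [-0.0024 -0.0037 -0.0563] rv [ 0.0003 -0.      0.0101]
[0.0, -0.0, 0.005, -0.2, -0.09, 2.82, 5],
[0.0, -0.0, 0.005, -0.2, -0.09, 2.82, 5],
```

servo_tool(
  moves=[
    [[0,0,0.005,-0.25,-0.15,0.8,5],[0,0,0.005,-0.15,-0.05,1.5,5],[0,0,0,0,0,1.5,5],[0,0,0,0,0,0.8,5],[0,0,0,0,0,0.2,5],[0,0,0,0,0,0,5]],
  ],
)

```text
time: 12.48
ee_pos: [0.5037, -0.2848, 0.09]
tcp_rot: [179.9, 0.0, 81.6]
wrist_force: [0.5, 0.3, 0.8]
opening: 0.0497
```

```bash
python3 -c "
from h import *
plan([.5033,-.2863,.083],81.5,5)"
```

```text
t 12.48 rows 1 d [-0.0004 -0.0015 -0.007 ] rv [0.0022 0.0005 0.0016]
[0.002, 0.001, 0.002, -0.16, -0.02, 0.7, 5],
```

servo_tool(
  moves=[
    [[0.002,0,0.002,-0.16,-0.02,0.45,5],[0,0,0,0,0,0.25,5],[0,0,0,0,0,0,5],[0,0,0,0,0,0,3.2]],
  ],
)

```text
time: 12.82
ee_pos: [0.504, -0.2868, 0.0844]
tcp_rot: [179.9, 0.1, 81.5]
wrist_force: [0.4, 0.1, -0.8]
opening: 0.0394
```

Run:
```python
from h import *
from workcell import bot,imaging
plan([.5033,-.2863,.083],81.5,2)
b=imaging.camera("wrist");cv2.imwrite("pics/w8.png",b[200:480,120:520])
```

```text
t 12.82 rows 1 d [-0.0007  0.0005 -0.0014] rv [ 0.0023  0.0015 -0.0005]
[0.002, 0.002, -0.0, 0.04, -0.08, 0.14, 2],
```

View pics/w8.png

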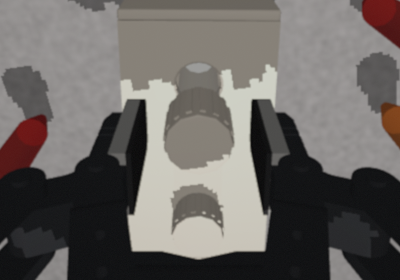

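The cap is centred between the pads. I'll close and lift.

servo_tool(
  moves=[
    [[0,0,0,0,-0.05,0.1,2.6],[0,0,0,0,0,0,2],[0,0,0,0,0,0,2],[0,0,0,0,0,0,2],[0,0,0,0,0,0,2],[0,0,0,0,0,0,2]],
  ],
  force=50,
)

```text
time: 13.37
ee_pos: [0.5039, -0.287, 0.0844]
tcp_rot: [179.8, 0.1, 81.5]
wrist_force: [-1.1, 0.9, -0.1]
opening: 0.0223
```

servo_tool(
  moves=[
    [[0,0,0,0,0,-0.3,2],[0,0,0,0,0,-0.6,2],[0,0,0,0,0,-1.5,2],[0,0,0,0,0,-2.5,2],[0,0,0,0,0,-3,2],[0,0,0,0,0,-3,2],[0,0,0,0,0,-3,2],[0,0,0,0,0,-2,2],[0,0,0,0,0,-1,2],[0,0,0,0,0,0,2]],
  ],
)

```text
time: 14.2
ee_pos: [0.502, -0.2857, 0.2638]
tcp_rot: [179.8, 0.1, 81.5]
wrist_force: [-0.2, 0.2, -0.4]
opening: 0.0218
```

Run:
```python
from h import *
from workcell import bot,imaging
o=bot.get_obs()
plan([.588,.208,.24],101.3,2)
b=imaging.camera("wrist");cv2.imwrite("pics/w9.png",b)
s=imaging.camera("scene");cv2.imwrite("pics/s9.png",cv2.resize(s[110:310,90:290],None,fx=3,fy=3))
```

```text
t 14.2 rows 13 d [ 0.086   0.4937 -0.0238] rv [ 0.003   0.0022 -0.346 ]
[0.0, 0.0, -0.027, 3.85, 0.09, 0.18, 2],
[0.0, 0.0, -0.027, 3.85, 0.19, 0.18, 2],
[0.0, 0.0, -0.027, 3.84, 0.3, 0.18, 2],
[0.0, 0.0, -0.027, 3.83, 0.4, 0.18, 2],
[0.0, 0.0, -0.027, 3.82, 0.5, 0.18, 2],
[0.0, 0.0, -0.027, 3.81, 0.6, 0.18, 2],
[0.0, 0.0, -0.027, 3.79, 0.7, 0.18, 2],
[0.0, 0.0, -0.027, 3.77, 0.8, 0.18, 2],
[0.0, 0.0, -0.027, 3.75, 0.9, 0.18, 2],
[0.0, 0.0, -0.027, 3.72, 1.0, 0.18, 2],
[0.0, 0.0, -0.027, 3.69, 1.1, 0.18, 2],
[0.0, 0.0, -0.027, 3.66, 1.2, 0.18, 2],
[0.0, 0.0, -0.027, 3.63, 1.3, 0.18, 2],
```

View pics/w9.png

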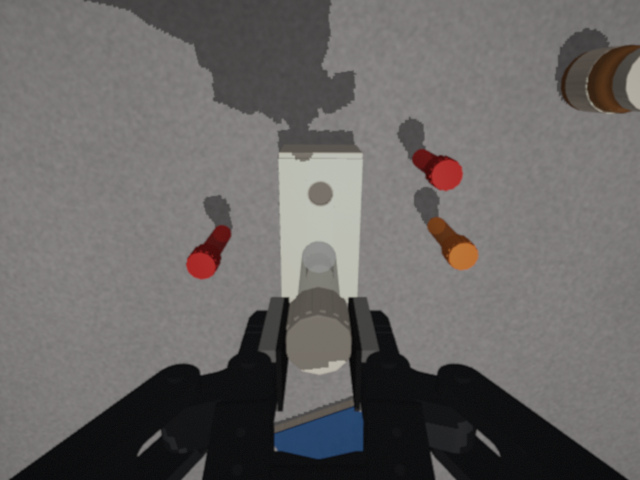

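View pics/s9.png

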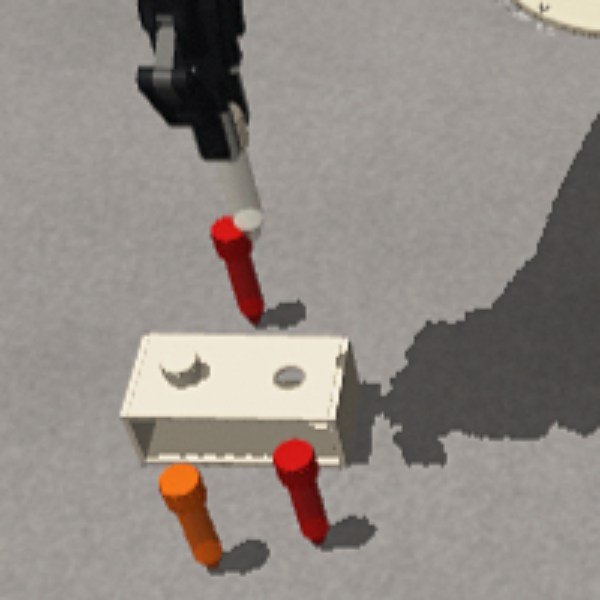

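servo_tool(
  moves=[
    [[0,0,-0.02,2.5,0.06,-0.2,2],[0,0,-0.027,3.8,0.19,-0.2,2],[0,0,-0.027,3.84,0.3,-0.1,2],[0,0,-0.027,3.83,0.4,0,2],[0,0,-0.027,3.82,0.5,0,2],[0,0,-0.027,3.8,0.6,0,2],[0,0,-0.027,3.79,0.7,0,2],[0,0,-0.027,3.77,0.8,0,2],[0,0,-0.027,3.75,0.9,0,2],[0,0,-0.027,3.7,1,0,2],[0,0,-0.027,3.3,1,0,2],[0,0,-0.02,2,0.7,0,2]],
  ],
)

```text
time: 15.3
ee_pos: [0.5727, 0.1488, 0.2456]
tcp_rot: [-178.6, -0.2, 99.5]
wrist_force: [0.3, 0.1, 0.3]
opening: 0.0223
```

```bash
python3 -c "
from h import *
plan([.588,.208,.23],101.3,2)"
```

```text
t 15.3 rows 2 d [ 0.0153  0.0592 -0.0156] rv [-0.024  -0.0047 -0.0318]
[-0.012, -0.002, -0.016, 2.79, 1.26, 0.76, 2],
[-0.012, -0.002, -0.016, 2.77, 1.3, 0.77, 2],
```

servo_tool(
  moves=[
    [[-0.012,-0.002,-0.016,2.4,1.1,0,2],[-0.012,-0.002,-0.012,1.6,0.8,0.2,2],[0,0,0,0.6,0.2,0.1,2],[0,0,0,0,0,0,2],[0,0,0,0,0,0,2]],
  ],
)

```text
time: 15.72
ee_pos: [0.583, 0.2048, 0.233]
tcp_rot: [-179.3, 0.0, 101.6]
wrist_force: [-0.4, -0.4, -0.2]
opening: 0.0222
```

```bash
python3 -c "
from h import *
plan([.588,.208,.225],101.3,2)"
```

```text
t 15.72 rows 1 d [ 0.005   0.0032 -0.008 ] rv [-0.0124  0.0004  0.0052]
[-0.012, 0.0, 0.005, 0.21, 0.57, 0.79, 2],
```

servo_tool(
  moves=[
    [[-0.012,0,0.005,0.2,0.57,0.5,2],[0,0,0,0,0,0.2,2],[0,0,0,0,0,0,2]],
  ],
)

```text
time: 15.97
ee_pos: [0.5883, 0.2051, 0.2246]
tcp_rot: [-179.9, 0.1, 101.1]
wrist_force: [0.9, -0.5, -0.3]
opening: 0.0222
```

Run:
```python
from h import *
from workcell import bot,imaging
import pickle
plan([.588,.208,.225],101.3,2)
o=bot.get_obs();c=imaging.calibration("wrist")
b=imaging.camera("wrist");cv2.imwrite("pics/w10.png",b)
pickle.dump((c,o),open("w10.pkl","wb"))
g=cv2.convertScaleAbs(b[180:390,260:380],alpha=1.7)
cv2.imwrite("pics/w10z.png",cv2.resize(g,None,fx=2.8,fy=2.8,interpolation=cv2.INTER_CUBIC))
s=imaging.camera("scene");cv2.imwrite("pics/s10.png",cv2.resize(s[100:300,370:570],None,fx=3,fy=3,interpolation=cv2.INTER_CUBIC))
```

```text
t 15.97 rows 1 d [-0.0003  0.0029  0.0004] rv [-0.001   0.0011 -0.0039]
[-0.001, 0.001, -0.004, 0.29, 0.02, -0.04, 2],
```

View pics/w10z.png

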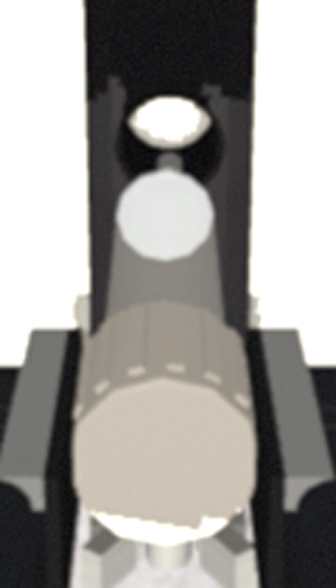

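View pics/s10.png

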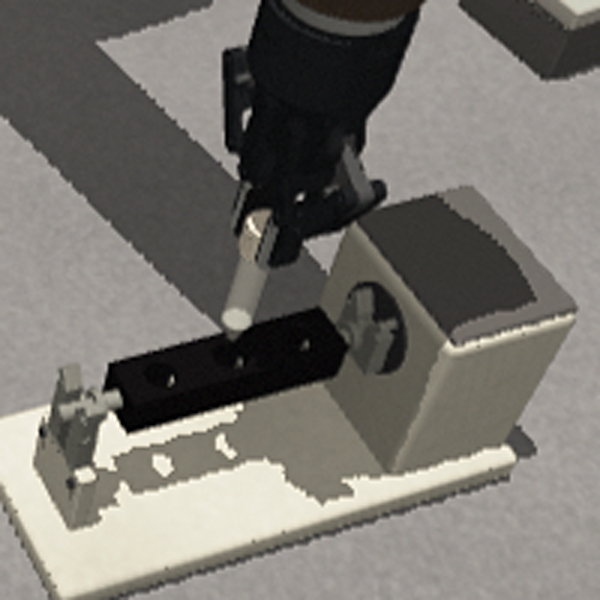

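Run:
```python
from h import *
import pickle
np.set_printoptions(precision=4,suppress=True)
c,o=pickle.load(open("w10.pkl","rb"))
z=o['ee_pos'][2]
print("disc",onplane(c,(318.9,256.4),z-.0624)-o['ee_pos'])
print("cap",onplane(c,(318.75,344.6),z+.0186)-o['ee_pos'])
print("bore px",proj(c,[.5882,.2083,.13]))
A=R.from_euler('xyz',o['tcp_rot'],degrees=True)
print("px if straight", proj(c,o['ee_pos']+A.apply([0,0,.0624])),proj(c,o['ee_pos']+A.apply([0,0,-.0186])))
```

```text
disc [-0.0007  0.0004 -0.0624]
cap [-0.0007  0.0003  0.0186]
bore px [[320.7567 232.1348]]
px if straight [[319.9378 257.4462]] [[320.6376 345.6771]]
```

servo_tool(
  moves=[
    [[0,0.001,-0.004,0.28,0.08,0.3,2],[0,0,0,0,0,0.6,2],[0,0,0,0,0,0.4,2],[0,0,0,0,0,0,2]],
  ],
)

```text
time: 16.4
ee_pos: [0.589, 0.2072, 0.2119]
tcp_rot: [179.9, -0.0, 101.2]
wrist_force: [-1.5, 0.1, -1.7]
opening: 0.022
```

```bash
python3 -c "
from h import *
plan([.5888,.2079,.19],101.3,2)"
```

```text
t 16.4 rows 1 d [-0.0002  0.0007 -0.0219] rv [ 0.001  -0.0004 -0.0012]
[0.001, -0.0, -0.001, 0.07, -0.01, 2.19, 2],
```

servo_tool(
  moves=[
    [[0.001,0,0,0.07,0,0.4,2],[0,0,0,0,0,0.6,2],[0,0,0,0,0,0.6,2],[0,0,0,0,0,0.4,2],[0,0,0,0,0,0,2]],
  ],
)

```text
time: 16.82
ee_pos: [0.5886, 0.208, 0.1891]
tcp_rot: [-180.0, -0.0, 101.2]
wrist_force: [-0.7, 0.1, 0.6]
opening: 0.0221
```

```bash
python3 -c "
from h import *
plan([.5888,.2079,.16],101.3,2)"
```

```text
t 16.82 rows 1 d [ 0.0002 -0.0001 -0.0291] rv [-0.0008 -0.0002 -0.001 ]
[-0.001, -0.0, -0.001, -0.01, 0.02, 2.91, 2],
```

servo_tool(
  moves=[
    [[0,0,0,0,0,0.4,2],[0,0,0,0,0,0.6,2],[0,0,0,0,0,0.6,2],[0,0,0,0,0,0.4,2],[0,0,0,0,0,0,2]],
  ],
)

```text
time: 17.23
ee_pos: [0.5899, 0.2084, 0.1707]
tcp_rot: [179.7, -0.1, 101.2]
wrist_force: [0.7, -0.4, -5.3]
opening: 0.0225
```

```bash
python3 -c "
from h import *
plan([.5888,.2079,.1334],101.3,2)"
```

```text
t 17.23 rows 1 d [-0.0011 -0.0005 -0.0373] rv [ 0.0055 -0.0009 -0.001 ]
[0.005, -0.001, -0.001, -0.03, -0.14, 3.73, 2],
```

servo_tool(
  moves=[
    [[0.003,0,0,0,-0.12,0.6,2],[0,0,0,0,0,0.6,2],[0,0,0,0,0,0.6,2],[0,0,0,0,0,0.6,2],[0,0,0,0,0,0.4,2]],
  ],
)

```text
time: 17.65
ee_pos: [0.5899, 0.2085, 0.149]
tcp_rot: [179.3, -0.1, 101.2]
wrist_force: [-4.4, -1.4, 10.2]
opening: 0.0219
```

```bash
python3 -c "
from h import *
plan([.5888,.2079,.1334],101.3,2)"
```

```text
t 17.65 rows 1 d [-0.0011 -0.0006 -0.0156] rv [ 0.012  -0.0021 -0.001 ]
[0.012, -0.002, -0.001, -0.04, -0.14, 1.56, 2],
```

servo_tool(
  moves=[
    [[0.01,-0.002,0,0,-0.12,0.6,2],[0,0,0,0,0,0.6,2],[0,0,0,0,0,0.6,2],[0,0,0,0,0,0.4,2]],
  ],
)

```text
time: 17.98
ee_pos: [0.59, 0.2085, 0.1327]
tcp_rot: [179.4, -0.1, 101.2]
wrist_force: [-7.3, -1.8, 24.3]
opening: 0.0222
```

```bash
python3 -c "
from h import *
plan([.5888,.2079,.1334],101.3,2)"
```

```text
t 17.98 rows 1 d [-0.0012 -0.0006  0.0007] rv [ 0.0106 -0.001  -0.0012]
[0.011, -0.001, -0.001, -0.04, -0.13, -0.07, 2],
```

servo_tool(
  moves=[
    [[0.005,0,0,0,-0.1,0,2],[0,0,0,0,0,0,2]],
  ],
)

```text
time: 18.15
ee_pos: [0.589, 0.2083, 0.133]
tcp_rot: [179.6, -0.1, 101.2]
wrist_force: [-0.9, -0.6, -0.0]
opening: 0.0221
```

Run:
```python
from h import *
from workcell import bot,imaging
s=imaging.camera("scene");cv2.imwrite("pics/s11.png",cv2.resize(s[160:290,380:540],None,fx=5,fy=4.6,interpolation=cv2.INTER_CUBIC))
```

```text
(no output)
```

View pics/s11.png

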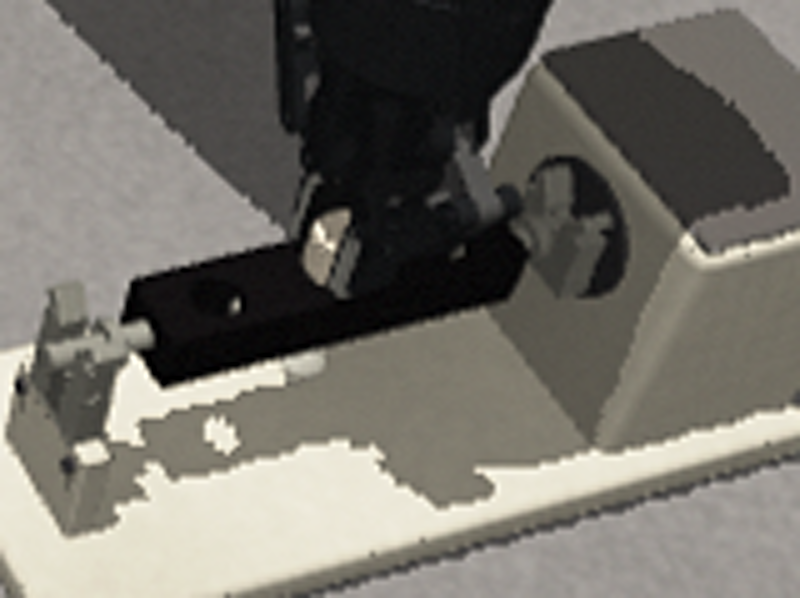

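servo_tool(
  moves=[
    [[0,0,0,0,0,0.4,2],[0,0,0,0,0,0.4,2],[0,0,0,0,0,0.4,2]],
  ],
)

```text
time: 18.45
ee_pos: [0.5894, 0.2084, 0.1325]
tcp_rot: [179.1, -0.1, 101.2]
wrist_force: [-12.3, -4.5, 26.4]
opening: 0.0223
```

servo_tool(
  moves=[
    [[0,0,0,0,0,0,2],[0,0,0,0,0,0,3],[0,0,0,0,0,0,4.5],[0,0,0,0,0,0,6],[0,0,0,0,0,0,6]],
  ],
)

```text
time: 18.87
ee_pos: [0.5894, 0.2085, 0.1332]
tcp_rot: [179.0, -0.2, 101.2]
wrist_force: [-0.7, -1.1, 0.9]
opening: 0.0598
```

servo_tool(
  moves=[
    [[0,0,0,0,0,-1,6],[0,0,0,0,0,-2.5,6],[0,0,0,0,0,-3,6],[0,0,0,0,0,-2.5,6],[0,0,0,0,0,-1.5,6],[0,0,0,0,0,0,6],[0,0,0,0,0,0,6]],
  ],
)

```text
time: 19.45
ee_pos: [0.5867, 0.2075, 0.2414]
tcp_rot: [179.3, -0.1, 101.2]
wrist_force: [0.9, 0.1, -0.8]
opening: 0.0602
```

Run:
```python
from h import *
from workcell import bot,imaging
import pickle
o=bot.get_obs();print(o['time'],o['ee_pos'],o['wrist_force']);c=imaging.calibration("wrist")
b=imaging.camera("wrist");cv2.imwrite("pics/w12.png",b);pickle.dump((c,o),open("w12.pkl","wb"))
s=imaging.camera("scene");cv2.imwrite("pics/s12.png",cv2.resize(s[160:290,380:540],None,fx=5,fy=4.6,interpolation=cv2.INTER_CUBIC))
```

```text
19.45 [0.58672418 0.20750315 0.24143463] [ 0.9147571   0.10840098 -0.83629476]
```

View pics/s12.png

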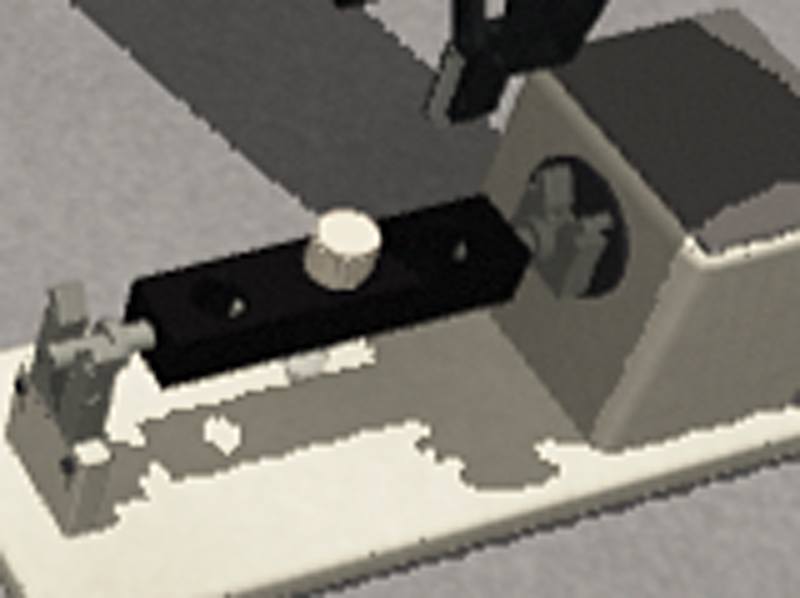

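View pics/w12.png

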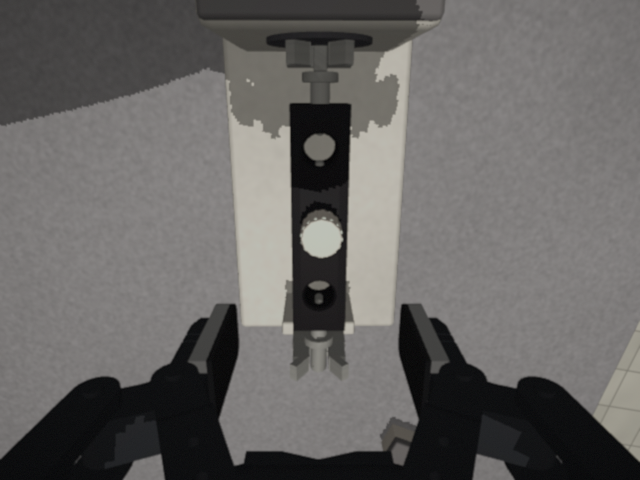

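Run:
```python
from h import *
from workcell import imaging
import pickle
c,o=pickle.load(open("w12.pkl","rb"));S=imaging.calibration("scene")
for z in(.150,.152,.154,.157): print(z,proj(S,[.5882,.2083,z])[0].round(1),proj(c,[.5882,.2083,z])[0].round(1))
for n in ("s12","w12"):pass
b=cv2.imread("pics/w12.png")[200:270,285:355];cv2.imwrite("pics/w12z.png",cv2.resize(b,None,fx=8,fy=8,interpolation=cv2.INTER_CUBIC))
plan([.5882,.2083,.175],101.3,0)
```

```text
0.15 [448.8 210.8] [320.6 238.6]
0.152 [449. 210.] [320.6 239.7]
0.154 [449.3 209.3] [320.7 240.9]
0.157 [449.6 208.2] [320.8 242.6]
t 19.55 rows 2 d [ 0.0018  0.0009 -0.0655] rv [ 0.011  -0.0018 -0.0011]
[0.005, -0.001, -0.001, 0.02, 0.06, 3.27, 0],
[0.005, -0.001, -0.001, 0.02, 0.08, 3.27, 0],
```

View pics/w12z.png

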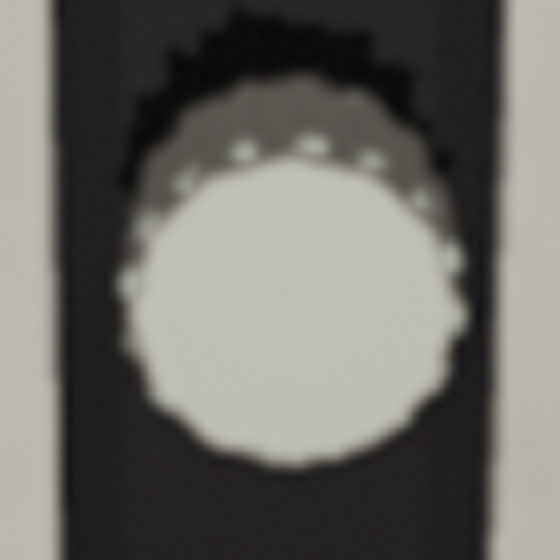

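Both cameras put the cap top at z ≈ 0.150–0.152 m, against 0.152 m for a flush fit. The cap is centred within about 1 mm. The gripper is clear and still, so I'm handing in.

```bash
python3 -c "
from workcell import bot
o=bot.get_obs();print(o['time'],abs(o['qd']).max());print(bot.job_done())"
```

```text
19.55 1.4099096324818405
the job is handed in; nothing more can be done
None
```

The tube bar is seated in the rotator and the long tube is pushed into its middle bore; I handed the job in at 19.6 s of the 61 s allowed. The system reports no verdict, so what follows rests on my own checks.

- **Bar:** I lowered it under grip until I felt contact at the expected seat height, then released it. A wrist-camera fit put it within about 1 mm of the seat position, with the top face at 0.130 m and yaw within 0.2° of the rotator. The tang was in the dog and the journal in the fork. I did not measure the bar again after pushing the tube in, but it looked unmoved in the last pictures.
- **Tube:** I pushed it cap up until it stopped firmly, twice, at about 24 to 26 N. The last pictures put the cap top at about 0.150 to 0.152 m, against 0.152 m for a flush shoulder. It was centred within about 1 mm.
- **Left alone:** The short tube stayed in its hole after the long tube was lifted. I had no contact with the jar, the slide box or the coloured look-alikes. I did not check these again with a final full-scene picture.
- **Gripper:** At hand-in it was open, about 9 cm above the cap, and touching nothing.

No check failed.

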